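Load the cacti into the delivery crate

ROBOT

A 7-joint arm with a two-finger parallel gripper is mounted at the origin on the work surface. World frame = base frame: x ahead of the robot, y to its left, z up, the work surface at z = 0. Lengths are in m, angles in rad, forces in N, time in s.
With the tool pointing down it reaches from about 0.425 to 0.875 m from the base axis. Payload 4.7 kg.
Tool frame: the origin (TCP) lies at the very end of the fingers, on their centre line; the grasp point (between the pads) lies 19 mm behind it; z points along the fingers, y is the line along which they close (so a half turn about z gives the same grasp; the last joint's range is limited). The gripper opens to 87 mm and grips with 3 to 60 N. Pads are 19 mm wide; open, the fingers measure 117 mm over their backs; the gripper's body (75 mm by 190 mm) begins 51 mm behind the grasp point.
Start: joints at [1.363, 0.321, -0.07, 1.45, 0.023, 1.371, -0.057], TCP at [0.143, -0.634, 0.223] pointing down, gripper open.
Joint ranges: [-2.86, 2.86], [-0.3, 2.09], [-1.38, 1.24], [0.06, 2.45], [-1.56, 4.7], [0.09, 2.05], [-2.69, 2.69]. Speed limits (rad/s): [2.57, 2.57, 3.14, 3.14, 3.14, 3.14, 3.14].

INTERFACE

Orientations are given as a rotation vector (axis times angle).
In Python, from bench import get_state, get_image, get_calibration, close_job gives the robot as it stands.
- The arm moves only by the shell command python3 -m crank 'ROWS' [FORCE]. ROWS is JSON, a list of rows, each a list of 5 numbers: the opening, from 0 (shut) to 1 (fully open), then the shift along the world's x, y, z in units of 0.2 m (1.0 is 0.2 m), then the turn about the world's z in units of 2 pi rad (1.0 is 2 pi rad). A call has 1 to 5 rows; each row is the pose to reach, as a shift and turn from the pose commanded when the call began, turning the shorter way round; what a row does not reach only later rows make up. A row lasts 1/8 s, in which the tool goes at most 62.5 mm and 10.7 degrees, less where a joint would pass 70% of its speed; a pose out of reach is approached as far as the arm can. A call with a number of a shift or a turn outside -1 to 1 is refused whole. A call with a gripper value outside its range is refused whole. The fingers move at their own pace and stop on an object; FORCE is the grip in N (left out, the last holds). Time passes only in rows, so rows that repeat a pose let the fingers close. It gives the time, the measured TCP pose, the force, the opening and the grip force at its end, in the units of the state.
- get_state(): the state, without advancing time (a new reading comes with each control period).
- get_image(name): name is "side" or "top" or "wrist"; returns the picture (400x640x3 uint8, red, green, blue); there is no depth.
- get_calibration(name): a dict with "fovy" (degrees; the focal length in pixels is half the picture's height over the tangent of half this angle, whatever the lens; pixels are square), "cx", "cy" (the principal point, pixels), "R" (3x3) and "t" (3): a world point X has camera coordinates R X + t. Camera axes: x right, y down, z forward; pixel columns grow to the right and rows downward; lengths in m; the calibration is good to about 2 mm. A picture is of the moment at which its call begins: read the wrist's pose just before it. get_calibration takes no time and is no camera call; for the wrist camera it gives the pose at the moment of the call.
- close_job(): hands the job in; it is judged then, once.
The state is a dict: "time": time; "joint_positions": joint angles; "qd": joint speeds; "joint_torque": joint torques, N m; "position": TCP position; "tool_rot": TCP orientation; "ft_force": force on the tool from outside, world axes, zero at the start; "torque": the same for the moment, N m; "grip_width": opening from 0.0 (shut) to 1.0 (fully open); "grip_force": force on a finger pad.
Only numpy, scipy, OpenCV 4.12 (cv2) and the standard library are available. Lean on these libraries where they do the work, as an engineer would, in place of code of your own. Each camera call takes 0.05 s, during which the arm holds its last target. There are 200 camera calls.

TASK

Take the two round green cacti in white pots off the sloping rack and lower them, without dropping them, so that they stand upright on the floor of the crate's two pockets, one in each. Then gently slide the crate's red bar away from the robot until its rubber strip presses both pots against the back board, and leave it there. Leave the terracotta-potted succulent in its place on the rack, and leave the spray bottle and the empty clay pot where they are.

Things in the scene. Friction and masses are not known exactly. Their poses are not given: they have to be found in the camera images.
- cactus_a: round green cactus with yellow crown in a square white pot: 56 mm square from 22 to 72 mm above its underside, foot stepping in to 44 mm; pot 72 mm tall, cactus top at 106 mm; about 0.15 kg. Origin: centre of the pot's underside; z: the pot's own upward axis, x and y square to its sides. Starts on the rack leaning 30 deg to the robot, x uphill. Either cactus may go in either pocket
- cactus_b: the same as cactus_a: another round cactus in a square white pot
- rosette: pale green rosette succulent in a square terracotta pot of the same size, also on the rack; it stays there
- rack: fixed wooden display rack, 360 mm wide, shelf sloping 30 deg, low edge on its -x side. Three places 110 mm apart along its y, pots standing square to the slope; a lip 32 mm high (along the pot) on the low edge, dividers 16 mm high. Origin: on the bench under the middle place, whose pot's underside centre is 65 mm above it
- crate: fixed plywood crate, 286 mm wide (y), 165 mm deep (x), with two open square pockets at y = +-55 mm, a back board 78 mm high on the far (+x) side with its face at x = +32 mm, and aluminium side rails at y = +-138 mm (top 52 mm high) that carry the red bar. Origin: on the bench midway between the pockets
- pocket_0 (a point): centre of the floor (5 mm above the bench) of the pocket at the crate's +y side; pocket 64 mm square inside, its walls rise 27 mm above this floor except the back board (73 mm above it). Axes are the crate's
- pocket_1 (a point): the same for the pocket at the crate's -y side
- bar_grip (a point): grip point on the bar's red upright handle, an 18 mm square post in the middle of the bar rising from 70 to 126 mm above the bench; this point lies on its axis, 108 mm above the bench. Axes are the crate's
- bar: red bar across the crate with a black rubber strip on its +x face (52 to 70 mm above the bench, 12 mm in +x of the handle's axis). Slides 90 mm along crate +x; stays where left; moving it takes 2.5 N, up to 8 N while it pushes the pots back. Origin: the crate's origin when fully open (nearest the robot), moving with the bar. The strip meets pots that touch the back board 60 mm from open
- spray: amber spray bottle, 64 mm across, 170 mm tall, loose on the bench; origin under its centre
- clay_pot: empty round terracotta pot, 100 mm across, 90 mm tall, loose on the bench; origin under its centre
Things that resemble listed ones, but are neither listed nor needed, are in the scene too. What is shaped like the cactus_b but pink or purple is not meant. What is shaped like the cactus_a but pink or purple is not meant.

How it is judged:
On the way, in this order (a step that is already met when the one before it is completed fails the run):
1. one cactus pot stands upright in a pocket, released ((((horizontal distance between cactus_a and pocket_0 below 0.012 m and z of cactus_a in the frame of pocket_0 between -0.005 and 0.005 m and angle between cactus_a's own z axis and vertical below 0.09 rad) and contact force between the fingers and cactus_a below 0.05 N) or ((horizontal distance between cactus_a and pocket_1 below 0.012 m and z of cactus_a in the frame of pocket_1 between -0.005 and 0.005 m and angle between cactus_a's own z axis and vertical below 0.09 rad) and contact force between the fingers and cactus_a below 0.05 N) or ((horizontal distance between cactus_b and pocket_0 below 0.012 m and z of cactus_b in the frame of pocket_0 between -0.005 and 0.005 m and angle between cactus_b's own z axis and vertical below 0.09 rad) and contact force between the fingers and cactus_b below 0.05 N) or ((horizontal distance between cactus_b and pocket_1 below 0.012 m and z of cactus_b in the frame of pocket_1 between -0.005 and 0.005 m and angle between cactus_b's own z axis and vertical below 0.09 rad) and contact force between the fingers and cactus_b below 0.05 N))), for 0.2 s.
2. both cactus pots stand upright in the pockets, one in each, released ((((horizontal distance between cactus_a and pocket_0 below 0.012 m and z of cactus_a in the frame of pocket_0 between -0.005 and 0.005 m and angle between cactus_a's own z axis and vertical below 0.09 rad) and (horizontal distance between cactus_b and pocket_1 below 0.012 m and z of cactus_b in the frame of pocket_1 between -0.005 and 0.005 m and angle between cactus_b's own z axis and vertical below 0.09 rad)) or ((horizontal distance between cactus_a and pocket_1 below 0.012 m and z of cactus_a in the frame of pocket_1 between -0.005 and 0.005 m and angle between cactus_a's own z axis and vertical below 0.09 rad) and (horizontal distance between cactus_b and pocket_0 below 0.012 m and z of cactus_b in the frame of pocket_0 between -0.005 and 0.005 m and angle between cactus_b's own z axis and vertical below 0.09 rad))) and contact force between the fingers and cactus_a below 0.05 N and contact force between the fingers and cactus_b below 0.05 N), for 0.2 s.
3. the bar is slid up to both pots (more than 56 mm from fully open) and its rubber strip presses with over 0.5 N (x of bar in the frame of crate above 0.056 m and (contact force between bar and cactus_a above 0.5 N or contact force between bar and cactus_b above 0.5 N)), for 0.04 s.
At the end, for the whole second after the job is handed in: Both white pots stand at rest and released on the pocket floors, one in each pocket (within 12 mm of the pocket's centre, 5 mm in height, tilt under 0.09 rad), the bar is left slid shut against them (more than 56 mm from fully open), and the succulent is in its place on the rack (within 20 mm) (all of step 2 and x of bar in the frame of crate above 0.056 m and linear speed of each of cactus_a, cactus_b below 0.02 m/s and distance of rosette from where it was at the start of the episode below 0.02 m); the robot touches nothing.
It fails at once if a cactus is dropped (moves faster than 0.8 m/s while no finger touches it) ((linear speed of cactus_a above 0.8 m/s and contact force between the fingers and cactus_a below 0.01 N) or (linear speed of cactus_b above 0.8 m/s and contact force between the fingers and cactus_b below 0.01 N)).
It fails at once if the bar squeezes a pot with more than 40 N (contact force between bar and cactus_a above 40 N or contact force between bar and cactus_b above 40 N).
It fails at once if a bystander (succulent, spray bottle, clay pot) is moved more than 40 mm (distance of any of rosette, spray, clay_pot from where it was at the start of the episode above 0.04 m).
It also fails if it takes over 72 s, if anything falls off the work surface, if the arm or the gripper's body presses on something with over 40 N, if the wrist force passes 120 N, or if a joint passes its speed limit or range.

## Working session

There is one attempt and no reset: what is moved stays moved. The work goes in short steps, Python scripts to look and compute and a shell command to move; the robot and the scene stay as the last step left them, time stands still between calls to the robot, and variables do not carry over. Pictures are saved under pics/ and viewed, at most 10 in all, crops included, and the job is handed in when it is done.

```bash
ls; mkdir -p pics; cat > h.py <<'E'
import numpy as np, cv2
from bench import *
def K(c): 
    f=200/np.tan(np.radians(c["fovy"])/2); return f,c["cx"],c["cy"]
def ray(c,u,v):
    f,cx,cy=K(c); R=np.array(c["R"]);t=np.array(c["t"])
    return -R.T@t, R.T@np.array([(u-cx)/f,(v-cy)/f,1.])
def onz(c,u,v,z):
    o,d=ray(c,u,v); return o+d*(z-o[2])/d[2]
def proj(c,X):
    f,cx,cy=K(c); p=np.array(c["R"])@np.array(X)+np.array(c["t"]); return np.array([f*p[0]/p[2]+cx,f*p[1]/p[2]+cy])
def tri(c1,p1,c2,p2):
    (a,d),(b,e)=ray(c1,*p1),ray(c2,*p2)
    s=np.linalg.lstsq(np.c_[d,-e],b-a,rcond=None)[0]; P,Q=a+s[0]*d,b+s[1]*e
    return (P+Q)/2,np.linalg.norm(P-Q)
E
python3 - <<'E'
from h import *
for n in("top","side"):
    im=get_image(n); cv2.imwrite(f"pics/{n}0.png",im[...,::-1]); c=get_calibration(n); print(n,c["fovy"],c["cx"],c["cy"],np.round(c["R"],3).tolist(),np.round(c["t"],3))
c=get_calibration("wrist");print(c);print(get_state())
E
```

```text
pics
top 44.333978160106795 323.91040790196035 201.7816166242933 [[-0.02, -1.0, 0.003], [-0.997, 0.02, -0.08], [0.08, -0.005, -0.997]] [0.024 0.472 1.628]
side 57.20294976967637 318.7613923990777 196.42743786325664 [[-0.66, -0.752, -0.013], [-0.548, 0.493, -0.676], [0.515, -0.439, -0.737]] [0.329 0.315 0.978]
{'fovy': 62.75628664454147, 'cx': 319.2571404409608, 'cy': 204.36295420013542, 'R': array([[ 0.22099964, -0.97526996, -0.00276944],
       [-0.93108991, -0.21183162,  0.29698307],
       [-0.29022532, -0.06305456, -0.95487873]]), 't': array([-0.64844069, -0.03617077,  0.39074515])}
{'time': 0.1, 'joint_positions': array([ 1.36310055,  0.32170444, -0.07008324,  1.4515463 ,  0.02259535,
        1.37082083, -0.05693056]), 'qd': array([-7.06239173e-04, -6.79016684e-04,  5.77936948e-04, -3.63348579e-03,
       -8.43363398e-04,  8.51542005e-05, -1.03701831e-04]), 'joint_torque': array([ 4.40413978e-04, -4.92568588e+01, -4.05253004e-01, -3.13397491e+01,
       -6.41463278e-02,  3.94744158e-02,  1.10267974e-04]), 'position': array([ 0.14283119, -0.63360071,  0.22160311]), 'tool_rot': array([-3.12063599e+00, -3.47489456e-01,  4.35242933e-04]), 'ft_force': array([ 0.59511185,  0.08372396, -0.26471486]), 'torque': array([0.00462763, 0.05737421, 0.04044104]), 'grip_force': 0.0, 'grip_width': 1.0021067036109432}
```

View pics/top0.png

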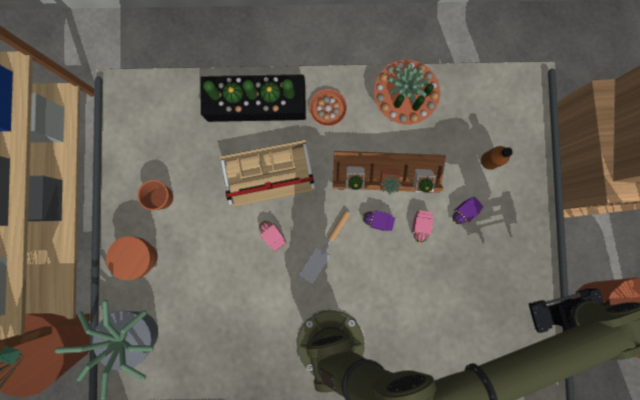

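View pics/side0.png

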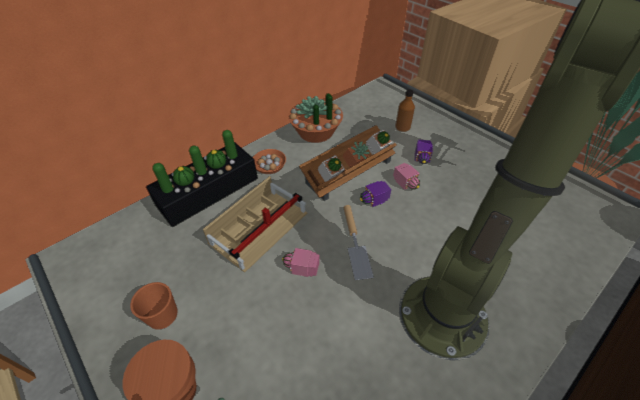

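Top view: the wanted green cacti in white pots are on the rack at (355,183) and (426,185), with the rosette between them at (390,185). Things that could be mistaken for them:
- Trough cacti in black soil at (232,92) and (270,92).
- Purple lookalikes lying at (378,220) and (467,210).
- Pink lookalikes at (271,235) and (424,225).

I choose the two on the rack. The crate is at (265,175), the spray bottle at (497,157) and the clay pot at (155,195).

```bash
python3 - <<'E'
from h import *
c=get_calibration("top")
for n,p,z in [("catL",(355,183),.14),("catR",(426,185),.14),("ros",(390,185),.13),("rackTL",(333,153),.1),("rackTR",(446,157),.1),("rackBL",(333,189),.07),("rackBR",(443,192),.07),("crTL",(221,153),.083),("crTR",(306,142),.083),("railL",(228,203),.05),("railR",(313,181),.05),("handle",(269,188),.1),("clay",(155,195),.05),("spray",(495,158),.1),("bigpot",(130,258),.1),("pink",(271,235),.03),("free",(205,230),0)]:
    print(n,onz(c,*p,z).round(3))
s=get_state();w=get_calibration("wrist");R=np.array(w["R"])
print("camoff",(-R.T@np.array(w["t"])-s["position"]).round(3),"fwd",R[2].round(3))
im=cv2.imread("pics/top0.png")[135:210,320:460]; cv2.imwrite("pics/crop.png",cv2.resize(im,None,fx=5,fy=5,interpolation=cv2.INTER_CUBIC))
E
```

```text
catL [ 0.519 -0.083  0.14 ]
catR [ 0.509 -0.304  0.14 ]
ros [ 0.512 -0.193  0.13 ]
rackTL [ 0.622 -0.018  0.1  ]
rackTR [ 0.602 -0.38   0.1  ]
rackBL [ 0.509 -0.016  0.07 ]
rackBR [ 0.492 -0.374  0.07 ]
crTL [0.632 0.346 0.083]
crTR [0.663 0.069 0.083]
railL [0.472 0.33  0.05 ]
railR [0.539 0.049 0.05 ]
handle [0.513 0.189 0.1  ]
clay [0.503 0.57  0.05 ]
spray [ 0.596 -0.538  0.1  ]
bigpot [0.3  0.63 0.1 ]
pink [0.364 0.192 0.03 ]
free [0.386 0.417 0.   ]
camoff [0.08  0.018 0.16 ] fwd [-0.29  -0.063 -0.955]
```

View pics/crop.png

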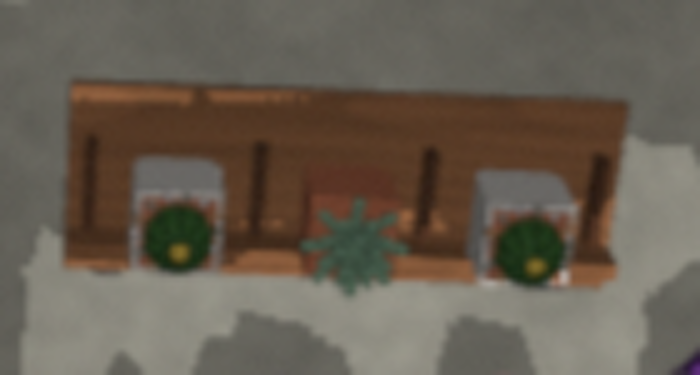

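The crop confirms green cacti in white pots at both ends of the rack, at crop (180,235) and (530,250), with the terracotta rosette in the middle. Next I move above the rack for a wrist view.

```bash
python3 -m crank '[[1,0.97,1,0.55,-0.044],[1,0.97,1,0.55,-0.044],[1,0.97,1,0.55,-0.044],[1,0.97,1,0.55,-0.044],[1,0.97,1,0.55,-0.044]]'; python3 -m crank '[[1,0.95,1,0,0],[1,0.95,1,0,0],[1,0.95,1,0,0],[1,0.95,1,0,0],[1,0.95,1,0,0]]'; python3 -m crank '[[1,0,0.1,0.2,0],[1,0,0.1,0.2,0]]'
python3 - <<'E'
from h import *
import pickle
c=get_calibration("wrist"); im=get_image("wrist"); cv2.imwrite("pics/w1.png",im[...,::-1]); pickle.dump(c,open("w1.pkl","wb")); print(get_state()["position"],get_state()["ft_force"])
E
```

```text
time: 0.72
position: [0.3388, -0.4318, 0.3334]
tool_rot: [3.14, -0.083, 0.001]
ft_force: [0.5, -0.7, 0.6]
grip_width: 1.003
grip_force: 0.0
time: 1.35
position: [0.5293, -0.2293, 0.3322]
tool_rot: [-3.139, 0.076, -0.0]
ft_force: [-0.1, -0.1, 0.1]
grip_width: 0.999
grip_force: 0.0
time: 1.6
position: [0.5287, -0.2118, 0.3755]
tool_rot: [3.14, -0.079, 0.008]
ft_force: [-0.6, -0.3, 0.1]
grip_width: 1.001
grip_force: 0.0
[ 0.52771817 -0.21330202  0.37370813] [ 0.38659551 -0.98388377 -0.24170422]
```

View pics/w1.png

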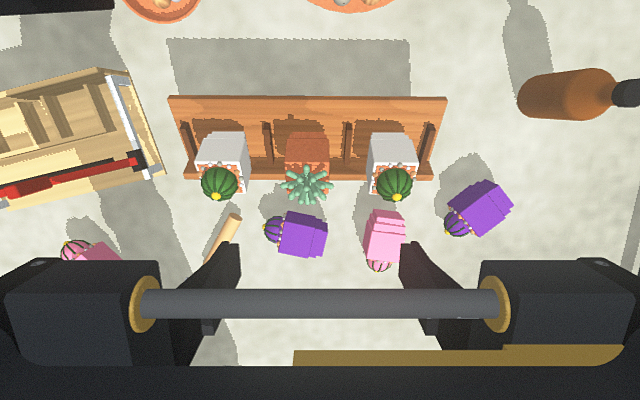

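The wrist view shows the cacti on the rack at (220,183) and (393,183), with the rosette at (305,185). The crate is on the left with its bar open. I'll zoom in on the pot corners.

```bash
python3 - <<'E'
import cv2,numpy as np
im=cv2.imread("pics/w1.png")
a=im[120:215,180:270];b=im[120:215,350:440]
cv2.imwrite("pics/w1c.png",cv2.resize(np.hstack([a,b]),None,fx=4.4,fy=4.4,interpolation=cv2.INTER_CUBIC))
E
```

```text
(no output)
```

View pics/w1c.png

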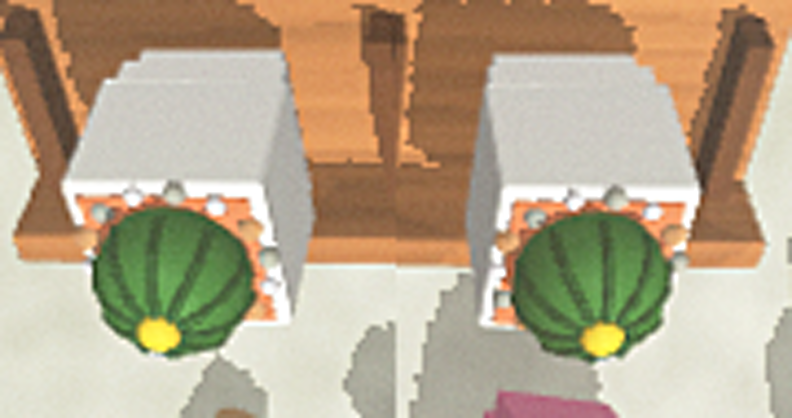

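```bash
python3 - <<'E'
from h import *
import pickle
c=pickle.load(open("w1.pkl","rb"))
for n,a,b,d,k,s in [("L",(194.8,163.2),(240.2,161.6),(245.5,193.9),(215.6,196),-1),("R",(373.6,162.3),(418.4,162.7),(369.5,193.9),(396.9,197.2),1)]:
    A,B,D=onz(c,*a,.1414),onz(c,*b,.1414),onz(c,*d,.1134); C=onz(c,*k,.157)
    v=A-B; yaw=np.arctan2(-v[0],v[1]); ex=np.array([np.cos(yaw),np.sin(yaw),0]);ey=np.array([-ex[1],ex[0],0])
    M=(A+B)/2
    print(n,A.round(4),B.round(4),D.round(4),"w",np.linalg.norm(v).round(4),"yaw",np.degrees(yaw).round(1),"base",(M+ex*.0118).round(4),"from D",(D-s*ey*.028+ex*(.024+.036)).round(4),"crown base",(C+ex*.053).round(4))
P=lambda p,z:onz(c,*p,z)
print("rack top edge",P((168,97),.13).round(4),P((447,98),.13).round(4))
E
```

```text
L [ 0.5489 -0.0611  0.1414] [ 0.5481 -0.1163  0.1414] [ 0.5002 -0.1112  0.1134] w 0.0553 yaw -0.8 base [ 0.5603 -0.0889  0.1414] from D [ 0.5606 -0.0841  0.1134] crown base [ 0.5637 -0.0865  0.157 ]
R [ 0.5393 -0.2778  0.1414] [ 0.5361 -0.332   0.1414] [ 0.492  -0.2767  0.1134] w 0.0543 yaw -3.4 base [ 0.5495 -0.3056  0.1414] from D [ 0.5503 -0.3081  0.1134] crown base [ 0.5513 -0.3063  0.157 ]
rack top edge [ 0.6267 -0.0377  0.13  ] [ 0.6093 -0.3661  0.13  ]
```

```bash
python3 -m crank '[[1,0.025,0.64,0,0],[1,0.025,0.64,0,0],[1,0.025,0.64,-0.865,0],[1,0.025,0.64,-0.865,0],[1,0.025,0.64,-0.865,0]]' 10; python3 -m crank '[[1,0,0,-0.26,0],[1,0,0,-0.51,0],[1,0,0,-0.51,0],[1,0,0,-0.51,0]]'
python3 -m crank '[[0.62,0,0,0,0],[0.6,0,0,0,0],[0.5,0,0,0,0],[0.5,0,0,0,0],[0.5,0,0,0,0]]'
```

```text
time: 2.28
position: [0.5299, -0.0871, 0.1957]
tool_rot: [3.14, -0.088, -0.006]
ft_force: [0.0, -0.6, 0.2]
grip_width: 1.0
grip_force: 0.0
time: 2.78
position: [0.5327, -0.0866, 0.0989]
tool_rot: [3.14, -0.087, 0.002]
ft_force: [0.1, -0.1, 0.2]
grip_width: 0.998
grip_force: 0.0
time: 3.4
position: [0.5322, -0.0861, 0.098]
tool_rot: [3.14, -0.086, 0.001]
ft_force: [-0.4, -0.1, 2.8]
grip_width: 0.641
grip_force: 10.0
```

```bash
python3 -m crank '[[0.5,0,0,0.15,0],[0.5,0,0,0.4,0],[0.5,0,0,0.7,0],[0.5,0,0,0.9,0],[0.5,0,0,0.9,0]]'; python3 -m crank '[[0.5,-0.06,0.2,0,0],[0.5,-0.12,0.45,0,0],[0.5,-0.2,0.7,0,0],[0.5,-0.3,1,0,0]]';python3 -m crank '[[0.5,-0.06,0.25,0,0],[0.5,-0.14,0.5,0,0],[0.5,-0.22,0.75,0,0],[0.5,-0.3,1,0,0]]';python3 -m crank '[[0.5,-0.1,0.25,0,0],[0.5,-0.2,0.5,0,0],[0.5,-0.2,0.51,0,0],[0.5,-0.2,0.51,0,0]]'
python3 - <<'E'
from h import *
im=get_image("wrist"); im2=get_image("side"); cv2.imwrite("pics/g1.png",np.hstack([im[:,150:490],im2[60:,40:380][:400] if 0 else np.vstack([im2[60:],im2[:60]])[:,40:380]])[...,::-1])
E
```

```text
time: 4.03
position: [0.5337, -0.0861, 0.2809]
tool_rot: [3.139, -0.086, 0.01]
ft_force: [0.3, 0.4, -2.4]
grip_width: 0.641
grip_force: 10.0
time: 4.53
position: [0.4709, 0.1137, 0.2756]
tool_rot: [3.14, -0.089, -0.004]
ft_force: [1.2, 0.4, -0.6]
grip_width: 0.642
grip_force: 10.0
time: 5.03
position: [0.4109, 0.3139, 0.2759]
tool_rot: [3.139, -0.086, -0.003]
ft_force: [0.6, -0.1, -2.3]
grip_width: 0.641
grip_force: 10.0
time: 5.52
position: [0.3719, 0.4144, 0.276]
tool_rot: [3.138, -0.085, -0.003]
ft_force: [0.1, 0.2, -2.0]
grip_width: 0.644
grip_force: 10.0
```

View pics/g1.png

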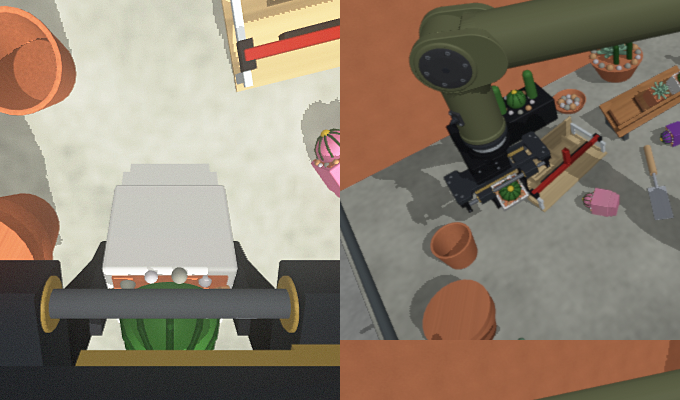

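The pot is held well and still leans 30° (its back face is visible at (170,240)). I'll set it on clear bench and drag it away from the robot so it pivots upright in a light grip.

```bash
python3 -m crank '[[0.5,0,0,-0.25,0],[0.5,0,0,-0.55,0],[0.5,0,0,-0.85,0],[0.5,0,0,-1,0],[0.5,0,0,-1,0]]' 5; python3 -m crank '[[0.5,0,0,-0.07,0],[0.5,0,0,-0.13,0],[0.5,0,0,-0.165,0],[0.5,0,0,-0.165,0]]';python3 -m crank '[[0.5,0.04,0,0.005,0],[0.5,0.08,0,0.005,0],[0.5,0.12,0,0,0],[0.5,0.16,0,-0.01,0],[0.5,0.19,0,-0.015,0]]'
python3 - <<'E'
from h import *
im=get_image("wrist"); cv2.imwrite("pics/g2.png",im[100:400,150:490,::-1])
E
```

```text
time: 6.25
position: [0.3718, 0.4121, 0.0752]
tool_rot: [3.136, -0.089, -0.005]
ft_force: [1.4, -0.5, -1.2]
grip_width: 0.648
grip_force: 5.0
time: 6.75
position: [0.3721, 0.4152, 0.0444]
tool_rot: [3.14, -0.086, -0.0]
ft_force: [-0.0, 0.0, -1.6]
grip_width: 0.643
grip_force: 5.0
time: 7.38
position: [0.4113, 0.415, 0.0423]
tool_rot: [3.14, -0.087, 0.001]
ft_force: [0.1, -2.9, 5.8]
grip_width: 0.637
grip_force: 5.0
```

View pics/g2.png

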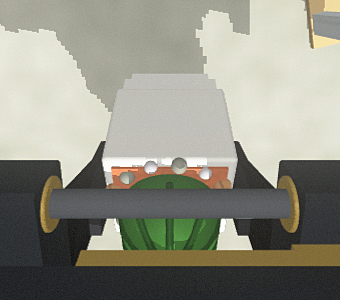

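```bash
cat > tilt.py <<'E'
from h import *
def rows(h=.060):
    c=get_calibration("wrist"); s=get_state()
    g=s["position"]+[0,0,.019]
    for t in (0,5,10,15,20,25,30):
        a=np.radians(t); X=np.array([np.cos(a),0,np.sin(a)]);Z=np.array([-np.sin(a),0,np.cos(a)])
        P=lambda x,z: proj(c,g+X*x+Z*(z-h))[1].round(1)
        print(t,"rim",P(.028,.072),"step",P(.028,.022),"foot",P(.022,0))
if __name__=="__main__": rows()
E
python3 tilt.py; python3 - <<'E'
import cv2
im=cv2.imread("pics/g2.png",0); print(im[70:165,165].tolist())
E
```

```text
0 rim 235.3 step 201.5 foot 200.6
5 rim 240.0 step 197.4 foot 193.8
10 rim 245.2 step 193.6 foot 187.2
15 rim 250.9 step 190.3 foot 180.9
20 rim 256.9 step 187.5 foot 174.9
25 rim 263.3 step 185.2 foot 169.3
30 rim 269.9 step 183.4 foot 164.2
[158, 155, 155, 170, 196, 190, 188, 189, 190, 190, 191, 191, 190, 190, 191, 188, 186, 189, 191, 186, 191, 187, 192, 187, 188, 189, 188, 190, 187, 188, 190, 192, 189, 194, 191, 188, 196, 190, 187, 189, 196, 189, 192, 193, 192, 194, 188, 192, 189, 187, 190, 191, 191, 191, 189, 190, 190, 194, 189, 190, 189, 187, 186, 192, 191, 190, 189, 188, 187, 190, 194, 192, 190, 189, 194, 192, 190, 193, 188, 189, 190, 190, 190, 187, 193, 191, 188, 203, 219, 246, 250, 250, 252, 255, 255]
```

```bash
python3 -m crank '[[0.5,0.01,0,-0.01,0],[0.5,0.05,0,-0.015,0],[0.5,0.09,0,-0.02,0],[0.5,0.13,0,-0.025,0],[0.5,0.17,0,-0.03,0]]' 3
python3 - <<'E'
from h import *
im=get_image("wrist"); g=im[:,315].mean(1); print(get_state()["position"],get_state()["ft_force"]); cv2.imwrite("pics/g3.png",im[...,::-1])
print(g[160:265].astype(int).tolist())
E
python3 tilt.py
```

```text
time: 8.05
position: [0.4441, 0.4153, 0.0355]
tool_rot: [3.14, -0.085, -0.002]
ft_force: [-2.1, -2.1, 4.0]
grip_width: 0.644
grip_force: 3.0
[0.44575625 0.41516973 0.03553488] [ 0.24402727 -0.62626397  0.01708302]
[162, 157, 158, 158, 157, 162, 160, 162, 161, 164, 162, 159, 160, 161, 158, 158, 159, 164, 161, 160, 161, 158, 159, 159, 157, 163, 158, 159, 157, 159, 159, 157, 159, 159, 157, 159, 157, 162, 157, 158, 159, 161, 161, 158, 159, 159, 161, 164, 156, 158, 156, 157, 153, 156, 156, 158, 155, 156, 157, 158, 156, 160, 159, 156, 158, 159, 156, 152, 174, 202, 210, 214, 219, 219, 222, 222, 226, 226, 103, 131, 131, 127, 128, 130, 136, 135, 111, 51, 64, 70, 66, 70, 69, 68, 66, 71, 73, 74, 71, 75, 67, 77, 69, 73, 74]
0 rim 235.3 step 201.5 foot 200.5
5 rim 240.1 step 197.3 foot 193.7
10 rim 245.3 step 193.6 foot 187.1
15 rim 250.9 step 190.3 foot 180.8
20 rim 257.0 step 187.5 foot 174.9
25 rim 263.4 step 185.1 foot 169.3
30 rim 270.0 step 183.4 foot 164.1
```

```bash
python3 -m crank '[[0.7,0,0,0,0],[0.9,0,0,0,0],[0.9,0,0,0.028,0],[0.9,0,0,0.028,0]]'
python3 - <<'E'
from h import *
im=get_image("wrist"); g=im[:,315].mean(1); s=get_state(); print(s["position"],s["ft_force"]); cv2.imwrite("pics/g3.png",im[100:400,150:490,::-1])
c=get_calibration("wrist")
for dx in (-.004,0,.004,.008):
  p=s["position"]+[dx,0,0]; print(dx,[proj(c,[p[0]+x,p[1],z]).round(1) for x,z in((.028,.072),(.028,.022))])
print(g[180:255].astype(int).tolist())
E
```

```text
time: 8.6
position: [0.4445, 0.4157, 0.042]
tool_rot: [-3.14, 0.085, -0.002]
ft_force: [0.7, -0.7, -0.3]
grip_width: 0.877
grip_force: 0.0
[0.44438089 0.41553256 0.04171355] [-0.00375189  1.3013324   0.21953252]
-0.004 [array([317.3, 243.3]), array([317.9, 207.8])]
0 [array([316.8, 234.7]), array([317.5, 201.2])]
0.004 [array([316.2, 226. ]), array([317.2, 194.5])]
0.008 [array([315.7, 217.1]), array([316.8, 187.7])]
[159, 161, 159, 160, 160, 162, 158, 162, 155, 158, 159, 157, 156, 161, 157, 164, 157, 155, 161, 160, 161, 161, 162, 162, 160, 160, 163, 168, 167, 166, 164, 169, 169, 163, 166, 164, 167, 164, 165, 169, 166, 164, 167, 169, 170, 169, 170, 167, 168, 167, 169, 173, 163, 166, 171, 167, 165, 166, 163, 166, 171, 167, 167, 182, 206, 221, 218, 217, 219, 218, 218, 224, 189, 90, 129]
```

View pics/g3.png

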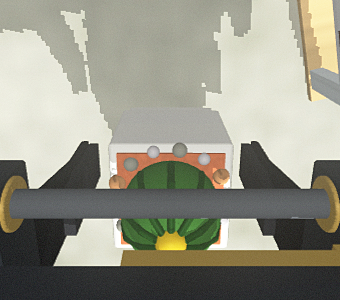

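The pot stands upright, with its rim row at 243 and step at 207. That matches zero tilt with the pot 4 mm nearer the robot. I'll regrasp it centred and view the crate from above.

```bash
python3 -m crank '[[0.9,-0.02,0,0,0],[0.9,-0.02,0,0,0],[0.5,-0.02,0,0,0],[0.5,-0.02,0,0,0],[0.5,-0.02,0,0,0]]' 12; python3 -m crank '[[0.5,0,0,0.2,0],[0.5,0,0,0.5,0],[0.5,0,0,0.8,0],[0.5,0,0,1,0],[0.5,0,0,1,0]]'; python3 -m crank '[[0.5,0,-0.1,0.2,0],[0.5,0.1,-0.4,0.4,0],[0.5,0.2,-0.7,0.55,0],[0.5,0.2,-1,0.55,0],[0.5,0.2,-1,0.55,0]]'
python3 - <<'E'
from h import *
import pickle
c=get_calibration("wrist"); im=get_image("wrist"); cv2.imwrite("pics/c1.png",im[...,::-1]); pickle.dump(c,open("c1.pkl","wb"))
E
```

```text
time: 9.28
position: [0.4403, 0.4152, 0.0412]
tool_rot: [-3.14, 0.086, 0.0]
ft_force: [-0.4, 3.4, -0.5]
grip_width: 0.644
grip_force: 0.4
time: 9.9
position: [0.4414, 0.4168, 0.2451]
tool_rot: [-3.136, 0.086, -0.008]
ft_force: [-0.2, -0.0, -2.1]
grip_width: 0.645
grip_force: 12.0
time: 10.52
position: [0.4815, 0.2095, 0.3502]
tool_rot: [3.137, -0.099, -0.001]
ft_force: [-0.7, 0.8, -1.8]
grip_width: 0.645
grip_force: 12.0
```

View pics/c1.png

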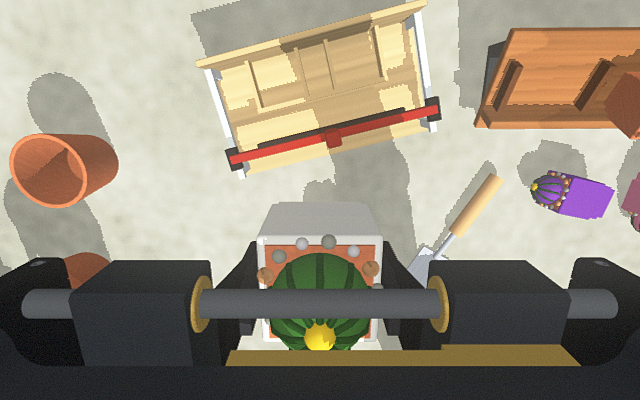

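The crate is clear at (195–440, 0–175), with the bar red across (229,160)–(438,108) and the handle near (333,138). I'll use the last view as a zoom for its corners.

```bash
python3 - <<'E'
import cv2
im=cv2.imread("pics/c1.png")
cv2.imwrite("pics/c1z.png",cv2.resize(im[0:185,190:450],None,fx=3,fy=3,interpolation=cv2.INTER_CUBIC))
E
```

```text
(no output)
```

View pics/c1z.png

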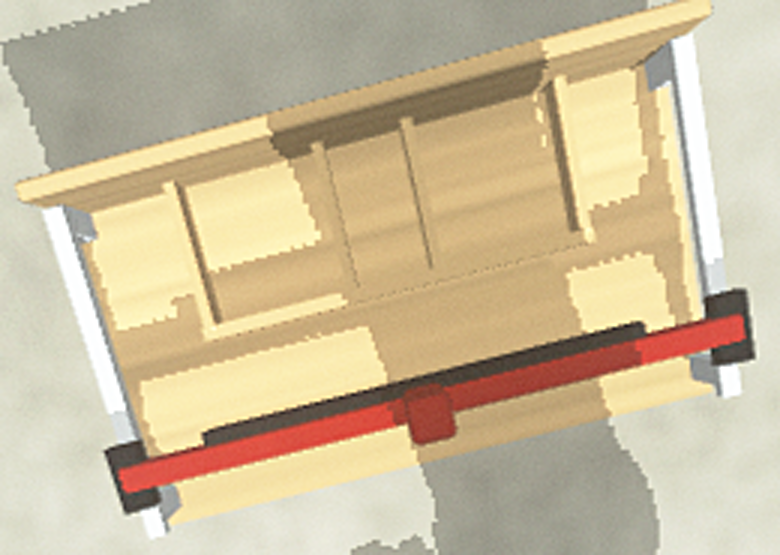

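```bash
python3 - <<'E'
from h import *
import pickle
c=pickle.load(open("c1.pkl","rb"))
P=lambda u,v,z: onz(c,190+u/3,v/3,z)[:2]
Y=lambda a,b:(lambda d:np.degrees(np.arctan2(-d[0],d[1])))(a-b)
bl,br=P(20,203,.078),P(712,13,.078)
print("board",bl,br,np.linalg.norm(bl-br),Y(bl,br))
e=[P(120,480,.07),P(743,328,.07)];print("bar front edge",e,np.linalg.norm(e[0]-e[1]),Y(*e))
h=P(433,420,.126);print("handle",h)
L=[P(95,325,.052),P(701,160,.052)]; print("rails",np.linalg.norm(L[0]-L[1]),Y(*L))
q=[P(218,325,.032),P(352,297,.032),P(435,268,.032),P(582,238,.032)]
print("pocket near corners",[np.linalg.norm(q[i]-q[i+1]) for i in range(3)],Y(q[0],q[3]),q)
yaw=np.radians(Y(bl,br)); ex=np.array([np.cos(yaw),np.sin(yaw)]);ey=np.array([-ex[1],ex[0]])
print("origin by board",(bl+br)/2-.032*ex,"by handle",h+.096*ex,"by near corners",(q[0]+q[3])/2+.032*ex)
print("left pocket near mid",(q[0]+q[1])/2+.032*ex,"right",(q[2]+q[3])/2+.032*ex)
E
```

```text
board [0.61281172 0.3514524 ] [0.66386191 0.07238885] 0.2836945311238226 10.366716144922385
bar front edge [array([0.49643073, 0.32927071]), array([0.5450457 , 0.05229972])] 0.28120515989709943 9.955357686499104
handle [0.52055026 0.18968325]
rails 0.2732548143787741 10.780645737217073
pocket near corners [np.float64(0.06390747110752187), np.float64(0.04031270218688736), np.float64(0.06803336717066467)] 9.223657889786377 [array([0.56001273, 0.28394222]), array([0.56854916, 0.22060744]), array([0.57883799, 0.18162983]), array([0.58758326, 0.11416088])]
origin by board [0.60685918 0.2061623 ] by handle [0.61498318 0.20695824] by near corners [0.60527563 0.20480987]
left pocket near mid [0.59575858 0.25803315] right [0.61468826 0.15365368]
```

Origin ≈ (0.606, 0.2055) and yaw ≈ 10.2°, and three independent estimates agree. That puts pocket_0 at (0.596, 0.259) and pocket_1 at (0.615, 0.152).

```bash
python3 -m crank '[[0.5,0.2,0.1,0,0.018],[0.5,0.45,0.23,0,0.0367],[0.5,0.57,0.23,-0.2,0.0367],[0.5,0.57,0.23,-0.5,0.0367],[0.5,0.57,0.23,-0.5,0.0367]]'; python3 -m crank '[[0.5,0,0,-0.2,0],[0.5,0,0,-0.4,0],[0.5,0,0,-0.6,0],[0.5,0,0,-0.6,0],[0.5,0,0,-0.6,0]]'; python3 -c "
from bench import *;s=get_state();print(s['position'],s['tool_rot'])"
```

```text
time: 11.2
position: [0.5898, 0.2608, 0.2432]
tool_rot: [3.125, 0.28, -0.023]
ft_force: [-0.1, 0.5, -1.9]
grip_width: 0.643
grip_force: 12.0
time: 11.82
position: [0.5957, 0.2628, 0.1345]
tool_rot: [-3.128, -0.277, -0.006]
ft_force: [0.5, 0.4, -0.5]
grip_width: 0.642
grip_force: 12.0
[0.59568302 0.26281052 0.13454448] [-3.12760063 -0.27686146 -0.00645286]
```

```bash
python3 -m crank '[[0.5,0,-0.019,0,0],[0.5,0,-0.019,-0.2,0],[0.5,0,-0.019,-0.36,0],[0.5,0,-0.019,-0.36,0]]'; python3 -m crank '[[0.5,0,0,-0.03,0],[0.5,0,0,-0.06,0],[0.5,0,0,-0.07,0],[0.5,0,0,-0.07,0]]'; python3 -c "
from bench import *;s=get_state();print(s['position'],s['tool_rot'],s['ft_force'],s['torque'])"
```

```text
time: 12.32
position: [0.5934, 0.2564, 0.0581]
tool_rot: [3.128, 0.275, -0.004]
ft_force: [0.6, 0.5, -0.7]
grip_width: 0.649
grip_force: 12.0
time: 12.82
position: [0.5952, 0.2577, 0.0463]
tool_rot: [-3.129, -0.276, -0.003]
ft_force: [1.1, -1.0, 1.4]
grip_width: 0.641
grip_force: 12.0
[0.5951989  0.25768525 0.04626633] [-3.12907997 -0.27586231 -0.00336748] [ 1.0709439  -0.96817226  1.36805707] [-0.03974743 -0.24148586 -0.05834825]
```

```bash
python3 -m crank '[[0.7,0,0,0,0],[0.85,0,0,0,0],[0.85,0,0,0.1,0],[0.85,0,0,0.4,0],[0.85,0,0,0.7,0]]'; python3 -m crank '[[0.85,0,0,0.3,0],[0.85,0,0,0.6,0],[0.85,0,0,0.6,0],[0.85,0,0,0.6,0]]'
python3 - <<'E'
from h import *
im=get_image("wrist"); c=get_calibration("wrist"); s=get_state(); print(s["position"])
cv2.imwrite("pics/p1.png",im[...,::-1])
hsv=cv2.cvtColor(im,cv2.COLOR_RGB2HSV)
y=cv2.inRange(hsv,(24,150,150),(34,255,255)); n,_,st,ce=cv2.connectedComponentsWithStats(y)
for i in range(1,n):
    if st[i][4]>15: print("yellow",st[i],ce[i],onz(c,*ce[i],.111).round(4))
print("exp crown",proj(c,[.5952,.2577,.111]))
w=((im.min(2)>195)&(np.ptp(im.astype(int),axis=2)<18)).astype(np.uint8)
n,_,st,ce=cv2.connectedComponentsWithStats(w)
for i in range(1,n):
    if st[i][4]>60: print("white",st[i],ce[i].round(0))
ex=np.array([np.cos(.178),np.sin(.178),0]);ey=np.array([-ex[1],ex[0],0])
for a,b in((1,1),(1,-1),(-1,-1),(-1,1)): print(proj(c,np.array([.5952,.2577,.077])+.028*(a*ex+b*ey)).round(0))
E
```

```text
time: 13.45
position: [0.594, 0.2575, 0.1879]
tool_rot: [-3.129, -0.276, -0.0]
ft_force: [0.5, 0.6, 0.0]
grip_width: 0.849
grip_force: 0.0
time: 13.95
position: [0.594, 0.2574, 0.3059]
tool_rot: [3.129, 0.276, 0.001]
ft_force: [-0.4, -0.0, -0.3]
grip_width: 0.849
grip_force: 0.0
[0.59362046 0.25708853 0.3045191 ]
yellow [315 176  10   8  58] [319.39655172 179.5       ] [0.5941 0.2576 0.111 ]
exp crown [319.45988999 178.55093447]
white [   0    0  123  144 6503] [35. 57.]
white [122   0  28  17 152] [137.   5.]
white [152   0  31  31 316] [167.  15.]
white [468   0  12  15 133] [473.   7.]
white [120  13  27  24 100] [133.  25.]
white [568  20  14  14 139] [574.  26.]
white [615  25  25  24 235] [628.  38.]
white [527  35  12  14 118] [533.  41.]
white [597  35  19  41 116] [608.  55.]
white [547  38  17  18 215] [555.  47.]
white [206  43  21  23 131] [214.  56.]
white [230  42  14  11  68] [237.  46.]
white [300  42  40  34 593] [322.  60.]
white [186  48  47  50 567] [205.  78.]
white [ 590   58   50   82 1790] [623. 105.]
white [  96   63  154  225 7678] [163. 204.]
white [551  65  13  13 124] [557.  71.]
white [508  92  67  25 414] [540. 104.]
white [162  95  43  62 609] [179. 121.]
white [558 102  30  17 161] [571. 110.]
white [484 109  14  18 107] [490. 119.]
white [500 111  13  20  76] [507. 120.]
white [459 131  48  89 864] [477. 166.]
white [  0 132  21  27 180] [  7. 148.]
white [ 46 144  12  17  77] [ 51. 152.]
white [248 144  12  76 559] [254. 181.]
white [297 150  15  13  63] [301. 154.]
white [326 150  17  19  91] [337. 155.]
white [472 154  28  43 302] [485. 178.]
white [297 174  27  22  97] [304. 188.]
white [328 180  14  15  62] [338. 189.]
white [473 206  15  23  83] [481. 216.]
white [ 250  241   81   47 2293] [286. 264.]
white [431 265  25  22 125] [446. 276.]
white [ 209  319   94   47 1687] [255. 340.]
[296. 149.]
[343. 149.]
[342. 195.]
[297. 195.]
```

Crown seen at (319.4,179.5) against (319.5,178.6) expected, so pot 1 stands upright in place. Now the second cactus.

```bash
python3 -m crank '[[1,-0.1,-0.3,0,-0.0365],[1,-0.15,-0.6,0,-0.0365],[1,-0.15,-0.9,0,-0.0365],[1,-0.15,-1,0,-0.0365]]' 10;python3 -m crank '[[1,-0.1,-0.3,0,0],[1,-0.15,-0.6,0,0],[1,-0.15,-0.9,0,0],[1,-0.15,-1,0,0]]';python3 -m crank '[[1,-0.07,-0.3,0,0],[1,-0.07,-0.6,0,0],[1,-0.07,-0.81,-0.2,0],[1,-0.07,-0.81,-0.5,0],[1,-0.07,-0.81,-0.5,0]]'; python3 -c "
from bench import *;s=get_state();print(s['position'],s['tool_rot'])"
```

```text
time: 14.5
position: [0.5633, 0.0515, 0.3034]
tool_rot: [3.137, -0.095, -0.005]
ft_force: [0.6, 0.0, 0.1]
grip_width: 0.996
grip_force: 0.0
time: 15.0
position: [0.5322, -0.1477, 0.3032]
tool_rot: [3.139, -0.095, -0.006]
ft_force: [-0.0, 0.4, -0.0]
grip_width: 0.994
grip_force: 0.0
time: 15.62
position: [0.5166, -0.3018, 0.1986]
tool_rot: [-3.133, 0.083, 0.019]
ft_force: [-0.5, -0.3, -1.0]
grip_width: 0.997
grip_force: 0.0
[ 0.51658533 -0.3017501   0.19855765] [-3.13335041  0.08259372  0.01865956]
```

```bash
python3 -m crank '[[1,0.02,-0.01,0,0],[1,0.02,-0.01,-0.25,0],[1,0.02,-0.01,-0.505,0],[1,0.02,-0.01,-0.505,0],[1,0.02,-0.01,-0.505,0]]';python3 -m crank '[[0.62,0,0,0,0],[0.6,0,0,0,0],[0.5,0,0,0,0],[0.5,0,0,0,0],[0.5,0,0,0,0]]'; python3 -m crank '[[0.5,0,0,0.15,0],[0.5,0,0,0.4,0],[0.5,0,0,0.7,0],[0.5,0,0,1,0],[0.5,0,0,1,0]]'
```

```text
time: 16.25
position: [0.5269, -0.3073, 0.108]
tool_rot: [3.138, -0.082, 0.008]
ft_force: [0.1, 0.1, -0.3]
grip_width: 0.998
grip_force: 0.0
time: 16.88
position: [0.5243, -0.3066, 0.1045]
tool_rot: [3.14, -0.084, 0.0]
ft_force: [-0.7, 0.7, 2.4]
grip_width: 0.642
grip_force: 10.0
time: 17.5
position: [0.5264, -0.3078, 0.3101]
tool_rot: [3.136, -0.084, 0.014]
ft_force: [0.8, -0.9, -1.9]
grip_width: 0.646
grip_force: 10.0
```

```bash
python3 -m crank '[[0.5,-0.05,0.25,0,0],[0.5,-0.1,0.5,0,0],[0.5,-0.15,0.75,0,0],[0.5,-0.2,1,0,0]]';python3 -m crank '[[0.5,-0.05,0.25,0,0],[0.5,-0.1,0.5,0,0],[0.5,-0.15,0.75,0,0],[0.5,-0.2,1,0,0]]';python3 -m crank '[[0.5,-0.05,0.25,0,0],[0.5,-0.1,0.5,0,0],[0.5,-0.15,0.75,0,0],[0.5,-0.2,1,0,0]]'; python3 -m crank '[[0.5,-0.1,0.3,0,0],[0.5,-0.22,0.55,0,0],[0.5,-0.22,0.62,-0.2,0],[0.5,-0.22,0.62,-0.5,0],[0.5,-0.22,0.62,-0.8,0]]';python3 -m crank '[[0.5,0,0,-0.2,0],[0.5,0,0,-0.3,0],[0.5,0,0,-0.35,0],[0.5,0,0,-0.35,0]]'; python3 -c "
from bench import *;s=get_state();print(s['position'],s['tool_rot'])"
```

```text
time: 18.0
position: [0.4829, -0.1049, 0.3021]
tool_rot: [-3.14, 0.084, 0.005]
ft_force: [0.9, -0.2, -0.3]
grip_width: 0.646
grip_force: 10.0
time: 18.5
position: [0.4429, 0.0947, 0.3024]
tool_rot: [3.14, -0.084, -0.004]
ft_force: [-0.0, 0.8, -1.4]
grip_width: 0.642
grip_force: 10.0
time: 19.0
position: [0.4031, 0.2943, 0.3025]
tool_rot: [3.139, -0.084, -0.003]
ft_force: [0.8, 0.5, -2.3]
grip_width: 0.642
grip_force: 10.0
time: 19.62
position: [0.3594, 0.4166, 0.1409]
tool_rot: [3.139, -0.083, -0.002]
ft_force: [0.1, -0.6, -2.2]
grip_width: 0.645
grip_force: 10.0
time: 20.12
position: [0.3596, 0.4169, 0.0733]
tool_rot: [3.139, -0.083, -0.002]
ft_force: [-0.1, 0.0, -1.4]
grip_width: 0.643
grip_force: 10.0
[0.35956877 0.41685409 0.07326434] [ 3.13905611e+00 -8.33090203e-02 -2.26998957e-03]
```

```bash
python3 -m crank '[[0.5,0,0,-0.06,0],[0.5,0,0,-0.1,0],[0.5,0,0,-0.117,0],[0.5,0,0,-0.117,0]]' 3.5; python3 -m crank '[[0.5,0.04,0,-0.005,0],[0.5,0.08,0,-0.008,0],[0.5,0.12,0,-0.012,0],[0.5,0.16,0,-0.018,0],[0.5,0.2,0,-0.025,0]]' 3;python3 -m crank '[[0.5,0.04,0,-0.01,0],[0.5,0.08,0,-0.018,0],[0.5,0.12,0,-0.025,0],[0.5,0.16,0,-0.03,0],[0.5,0.2,0,-0.03,0]]'
python3 - <<'E'
from h import *
from tilt import rows
im=get_image("wrist"); g=im[:,315].mean(1); s=get_state();print(s["position"],s["ft_force"])
rows(s["position"][2]+.019)
print(160,g[160:270].astype(int).tolist())
E
```

```text
time: 20.62
position: [0.3602, 0.4175, 0.0508]
tool_rot: [3.14, -0.084, -0.0]
ft_force: [-0.5, -0.9, -1.3]
grip_width: 0.646
grip_force: 3.5
time: 21.25
position: [0.4007, 0.4174, 0.0455]
tool_rot: [-3.14, 0.084, 0.001]
ft_force: [-0.1, -0.0, -2.3]
grip_width: 0.641
grip_force: 3.0
time: 21.88
position: [0.4405, 0.4178, 0.0394]
tool_rot: [-3.14, 0.083, 0.001]
ft_force: [-1.0, 1.0, -1.4]
grip_width: 0.642
grip_force: 3.0
[0.44193278 0.41758396 0.03947872] [ 1.48939847  0.69720206 -1.81223312]
0 rim 236.8 step 202.3 foot 201.3
5 rim 241.9 step 198.4 foot 194.6
10 rim 247.4 step 194.9 foot 188.2
15 rim 253.4 step 191.8 foot 182.1
20 rim 259.8 step 189.2 foot 176.3
25 rim 266.5 step 187.1 foot 170.9
30 rim 273.4 step 185.6 foot 165.9
160 [164, 163, 158, 160, 162, 162, 162, 159, 161, 163, 163, 161, 156, 161, 163, 162, 158, 162, 162, 161, 160, 161, 161, 160, 160, 161, 160, 160, 159, 161, 164, 160, 162, 159, 160, 162, 162, 163, 165, 166, 165, 165, 171, 165, 169, 163, 169, 162, 164, 165, 161, 168, 163, 164, 165, 165, 161, 163, 165, 162, 159, 157, 163, 159, 164, 159, 160, 161, 171, 201, 214, 224, 225, 223, 227, 231, 118, 131, 132, 88, 66, 68, 68, 78, 70, 69, 70, 79, 75, 72, 71, 75, 70, 73, 75, 75, 74, 77, 75, 78, 74, 78, 74, 78, 74, 73, 76, 76, 75, 79]
```

```bash
python3 - <<'E'
from h import *
im=get_image("wrist"); s=get_state(); c=get_calibration("wrist")
b=im.astype(int)
for r in range(180,250,5): print(r,[tuple(b[r,k:k+6].mean(0).astype(int)) for k in (255,262,275,315,355,370,382)])
hsv=cv2.cvtColor(im,cv2.COLOR_RGB2HSV); y=cv2.inRange(hsv,(24,150,120),(34,255,255)); n,_,st,ce=cv2.connectedComponentsWithStats(y)
print([(st[i].tolist(),ce[i].round(0).tolist()) for i in range(1,n) if st[i][4]>25])
g=s["position"]
for h in(.0585,.0635):
  for dx in (-.007,0,.003): print(h,dx,"crown",proj(c,g+[dx,0,.019+.106-h]).round(0),"rimcorners",[proj(c,g+[dx+.028,q,.019+.072-h]).round(0).tolist() for q in(-.028,.028)],"foot",[proj(c,g+[dx+.022,q,.019-h]).round(0).tolist() for q in(-.022,.022)])
E
```

```text
180 [(np.int64(169), np.int64(170), np.int64(155)), (np.int64(167), np.int64(169), np.int64(154)), (np.int64(170), np.int64(169), np.int64(155)), (np.int64(166), np.int64(168), np.int64(152)), (np.int64(226), np.int64(225), np.int64(211)), (np.int64(232), np.int64(231), np.int64(219)), (np.int64(226), np.int64(227), np.int64(213))]
185 [(np.int64(170), np.int64(171), np.int64(156)), (np.int64(170), np.int64(172), np.int64(156)), (np.int64(169), np.int64(170), np.int64(156)), (np.int64(166), np.int64(167), np.int64(152)), (np.int64(225), np.int64(225), np.int64(211)), (np.int64(230), np.int64(230), np.int64(217)), (np.int64(226), np.int64(226), np.int64(212))]
190 [(np.int64(172), np.int64(173), np.int64(157)), (np.int64(170), np.int64(172), np.int64(157)), (np.int64(170), np.int64(171), np.int64(156)), (np.int64(164), np.int64(165), np.int64(150)), (np.int64(224), np.int64(224), np.int64(211)), (np.int64(228), np.int64(229), np.int64(215)), (np.int64(225), np.int64(226), np.int64(211))]
195 [(np.int64(177), np.int64(177), np.int64(163)), (np.int64(173), np.int64(173), np.int64(158)),
[... 3581 characters left out ...]
, 10, 169], [319.0, 285.0])]
0.0585 -0.007 crown [321. 365.] rimcorners [[383.0, 249.0], [253.0, 255.0]] foot [[353.0, 210.0], [285.0, 213.0]]
0.0585 0 crown [320. 349.] rimcorners [[383.0, 233.0], [251.0, 240.0]] foot [[353.0, 199.0], [284.0, 203.0]]
0.0585 0.003 crown [320. 342.] rimcorners [[383.0, 227.0], [250.0, 233.0]] foot [[353.0, 195.0], [283.0, 198.0]]
0.0635 -0.007 crown [321. 355.] rimcorners [[381.0, 244.0], [255.0, 250.0]] foot [[352.0, 208.0], [286.0, 211.0]]
0.0635 0 crown [320. 339.] rimcorners [[381.0, 229.0], [253.0, 235.0]] foot [[352.0, 197.0], [285.0, 201.0]]
0.0635 0.003 crown [320. 332.] rimcorners [[381.0, 223.0], [252.0, 229.0]] foot [[352.0, 193.0], [284.0, 196.0]]
```

```bash
cat > fit.py <<'E'
from h import *
from scipy.optimize import fsolve
def fit(rc,rr,x0s=(.0,.004,.007,.010)):
    s=get_state(); c=get_calibration("wrist"); g=s["position"]+[0,0,.019]
    def pts(t,h,x0):
        X=np.array([np.cos(t),0,np.sin(t)]);Z=np.array([-np.sin(t),0,np.cos(t)])
        return lambda x,z,y=0: g+X*(x-x0)+Z*(z-h)+[0,y,0]
    for x0 in x0s:
        f=lambda v:[proj(c,pts(v[0],v[1],x0)(0,.106))[1]-rc, proj(c,pts(v[0],v[1],x0)(.028,.072))[1]-rr]
        v,_,ok,_=fsolve(f,[-.3,.06],full_output=1); p=pts(v[0],v[1],x0)
        w=proj(c,p(.028,.072,-.028))[0]-proj(c,p(.028,.072,.028))[0]
        print("x0",x0,"tilt",np.degrees(v[0]).round(1),"h",v[1].round(4),"ok",ok,"rimw",w.round(1),"footz",p(-.022,0)[2].round(4),p(.022,0)[2].round(4),"grip",g.round(3))
E
python3 - <<'E'
from fit import *
fit(285,229)
fit(280,229)
im=cv2.cvtColor(get_image("wrist"),cv2.COLOR_RGB2HSV)
print(im[231,245:275,1].tolist(),im[231,365:392,1].tolist())
E
```

```text
x0 0.0 tilt -26.7 h 0.0913 ok 5 rimw 100.1 footz -0.0133 -0.033 grip [0.441 0.417 0.058]
x0 0.004 tilt -32.9 h 0.0681 ok 1 rimw 113.0 footz 0.0154 -0.0085 grip [0.441 0.417 0.058]
x0 0.007 tilt -17.9 h 0.1234 ok 1 rimw 86.9 footz -0.0502 -0.0636 grip [0.441 0.417 0.058]
x0 0.01 tilt -38.1 h 0.0472 ok 1 rimw 128.5 footz 0.041 0.0139 grip [0.441 0.417 0.058]
x0 0.0 tilt -28.7 h 0.0995 ok 5 rimw 95.5 footz -0.0183 -0.0394 grip [0.441 0.417 0.058]
x0 0.004 tilt -35.6 h 0.0678 ok 1 rimw 112.4 footz 0.0184 -0.0072 grip [0.441 0.417 0.058]
x0 0.007 tilt -37.9 h 0.0573 ok 1 rimw 119.8 footz 0.0311 0.0041 grip [0.441 0.417 0.058]
x0 0.01 tilt -39.8 h 0.0489 ok 1 rimw 126.4 footz 0.0413 0.0132 grip [0.441 0.417 0.058]
[15, 14, 14, 13, 12, 17, 14, 14, 21, 28, 26, 20, 21, 25, 21, 8, 12, 6, 7, 6, 7, 7, 6, 8, 6, 7, 8, 6, 7, 5] [6, 7, 6, 10, 6, 8, 7, 9, 5, 8, 6, 6, 13, 10, 13, 17, 13, 17, 19, 18, 17, 13, 17, 17, 18, 13, 17]
```

The numeric fit (rim width 117 px) shows the foot stuck this time, so the pot now leans about −36°, resting on its far foot edge. I'll swing it back along the reverse arc.

```bash
python3 -m crank '[[0.5,-0.045,0,0.014,0],[0.5,-0.085,0,0.019,0],[0.5,-0.125,0,0.02,0],[0.5,-0.165,0,0.015,0],[0.5,-0.165,0,0.012,0]]'
cat > look.py <<'E'
from fit import *
im=get_image("wrist"); hsv=cv2.cvtColor(im,cv2.COLOR_RGB2HSV); s=get_state(); print(s["position"],s["ft_force"])
y=cv2.inRange(hsv,(24,150,120),(34,255,255)); n,_,st,ce=cv2.connectedComponentsWithStats(y)
print([(st[i].tolist(),ce[i].round(0).tolist()) for i in range(1,n) if st[i][4]>25])
o=cv2.inRange(hsv,(0,70,120),(15,255,255))
o[:, :200]=0;o[:,430:]=0
print("soil top row",np.nonzero((o>0).sum(1)>20)[0][:3])
m=hsv[...,1]; 
for k in (290,345): print("sat",k,m[180:270,k].tolist()); print("val",im[180:270,k].mean(1).astype(int).tolist())
cv2.imwrite("pics/look.png",im[...,::-1])
E
python3 look.py
```

```text
time: 22.65
position: [0.4062, 0.4176, 0.0422]
tool_rot: [3.14, -0.082, -0.0]
ft_force: [-0.3, 0.3, -0.5]
grip_width: 0.645
grip_force: 3.0
[0.4068722  0.41738982 0.04211871] [ 1.15976907  0.10433117 -1.9615692 ]
[([306, 280, 28, 9, 154], [320.0, 285.0])]
soil top row [236 237 238]
sat 290 [21, 24, 22, 26, 26, 23, 21, 28, 22, 24, 27, 21, 22, 22, 23, 23, 25, 20, 21, 28, 25, 23, 26, 21, 23, 23, 18, 27, 24, 24, 25, 22, 23, 23, 23, 20, 27, 22, 17, 23, 25, 24, 24, 21, 22, 21, 24, 19, 9, 10, 10, 7, 8, 7, 2, 7, 171, 146, 143, 148, 147, 143, 144, 144, 147, 106, 81, 88, 73, 78, 90, 82, 81, 96, 101, 78, 86, 96, 94, 103, 110, 109, 108, 119, 111, 122, 119, 121, 127, 111]
val [163, 163, 165, 162, 161, 162, 165, 163, 165, 165, 162, 164, 166, 167, 165, 163, 169, 161, 162, 164, 164, 165, 162, 162, 160, 161, 161, 165, 162, 162, 160, 160, 161, 161, 157, 163, 162, 160, 165, 163, 164, 165, 165, 168, 166, 167, 170, 166, 164, 199, 210, 221, 222, 223, 226, 223, 123, 142, 144, 141, 139, 140, 139, 137, 135, 72, 55, 52, 55, 57, 63, 63, 64, 63, 57, 61, 60, 58, 66, 66, 76, 79, 79, 75, 75, 72, 76, 72, 74, 81]
sat 345 [22, 28, 20, 25, 20, 24, 26, 25, 21, 21, 22, 21, 23, 26, 23, 24, 27, 23, 25, 23, 19, 21, 23, 22, 19, 22, 22, 22, 29, 22, 19, 19, 23, 20, 26, 22, 25, 21, 26, 26, 21, 25, 23, 23, 23, 24, 25, 25, 8, 13, 11, 7, 5, 6, 6, 4, 174, 151, 146, 148, 138, 138, 139, 145, 149, 157, 102, 90, 90, 99, 92, 63, 75, 88, 86, 92, 93, 91, 108, 94, 97, 108, 94, 87, 102, 98, 109, 124, 129, 104]
val [159, 159, 160, 160, 162, 163, 162, 164, 165, 165, 165, 165, 164, 164, 163, 165, 166, 163, 167, 169, 168, 166, 168, 167, 171, 169, 167, 167, 161, 167, 166, 168, 171, 173, 170, 168, 168, 168, 171, 168, 169, 170, 169, 170, 174, 165, 168, 166, 165, 197, 211, 224, 223, 221, 224, 225, 120, 131, 134, 129, 133, 133, 131, 128, 131, 130, 87, 68, 71, 69, 68, 62, 62, 54, 60, 60, 61, 55, 56, 62, 61, 55, 60, 56, 62, 64, 78, 75, 73, 81]
```

```bash
python3 -m crank '[[0.5,0,0,-0.015,0],[0.5,0,0,-0.025,0],[0.5,0,0,-0.03,0],[0.5,0,0,-0.03,0]]'; python3 -m crank '[[0.5,-0.03,0,0.004,0],[0.5,-0.06,0,0.01,0],[0.5,-0.09,0,0.015,0],[0.5,-0.12,0,0.018,0],[0.5,-0.12,0,0.018,0]]'
python3 look.py | grep -v -e val -e sat
```

```text
time: 23.2
position: [0.408, 0.4175, 0.0366]
tool_rot: [-3.14, 0.085, -0.002]
ft_force: [2.3, -1.3, 2.1]
grip_width: 0.639
grip_force: 3.0
time: 23.82
position: [0.3822, 0.4174, 0.0396]
tool_rot: [3.14, -0.082, -0.001]
ft_force: [-0.8, -0.3, -1.5]
grip_width: 0.642
grip_force: 3.0
[0.38281331 0.41738232 0.03971294] [-0.07642969 -0.55947755 -1.5650053 ]
[([303, 319, 35, 23, 618], [320.0, 328.0])]
soil top row [245 246 247]
```

```bash
python3 look.py | grep -e val; python3 - <<'E'
from fit import *
for rr in (234,238): fit(330,rr,(.004,.007))
E
```

```text
val [157, 154, 154, 157, 157, 159, 161, 159, 159, 162, 163, 159, 163, 164, 161, 161, 164, 164, 162, 163, 163, 163, 164, 161, 158, 164, 161, 164, 159, 159, 160, 158, 158, 157, 155, 160, 157, 158, 162, 158, 159, 156, 159, 158, 162, 158, 159, 163, 157, 131, 137, 137, 136, 137, 133, 131, 173, 199, 201, 217, 220, 219, 220, 224, 223, 133, 132, 137, 137, 137, 131, 133, 132, 130, 129, 129, 129, 134, 131, 61, 48, 47, 56, 48, 48, 56, 54, 48, 50, 56]
val [166, 162, 164, 164, 166, 165, 164, 164, 166, 164, 163, 160, 161, 164, 166, 163, 160, 158, 161, 163, 162, 160, 164, 162, 162, 160, 163, 159, 162, 160, 162, 163, 163, 162, 162, 158, 162, 164, 161, 160, 162, 160, 159, 159, 157, 159, 159, 161, 162, 135, 136, 136, 139, 136, 135, 134, 173, 195, 203, 213, 218, 220, 219, 222, 223, 133, 125, 126, 125, 129, 128, 124, 125, 128, 123, 121, 127, 128, 131, 67, 58, 64, 68, 69, 70, 70, 66, 74, 74, 67]
x0 0.004 tilt -15.6 h 0.0556 ok 1 rimw 128.8 footz 0.0122 0.0004 grip [0.383 0.417 0.059]
x0 0.007 tilt -24.0 h 0.0396 ok 1 rimw 141.2 footz 0.0343 0.0164 grip [0.383 0.417 0.059]
x0 0.004 tilt -12.5 h 0.0603 ok 5 rimw 125.7 footz 0.0055 -0.004 grip [0.383 0.417 0.059]
x0 0.007 tilt -19.7 h 0.054 ok 1 rimw 128.7 footz 0.0177 0.0028 grip [0.383 0.417 0.059]
```

```bash
python3 -m crank '[[0.5,0,0,-0.006,0],[0.5,-0.03,0,-0.01,0],[0.5,-0.055,0,-0.014,0],[0.5,-0.075,0,-0.018,0],[0.5,-0.08,0,-0.022,0]]'
python3 look.py | grep -v sat
```

```text
time: 24.55
position: [0.3667, 0.4177, 0.0359]
tool_rot: [-3.14, 0.083, -0.0]
ft_force: [-1.4, -1.7, 3.7]
grip_width: 0.641
grip_force: 3.0
[0.3667306  0.41772059 0.03584503] [-1.75048014 -0.55551967  3.9055428 ]
[([304, 337, 32, 13, 299], [319.0, 344.0])]
soil top row [258 259 260]
val [160, 155, 158, 160, 161, 161, 158, 158, 157, 158, 154, 158, 158, 156, 154, 159, 155, 158, 156, 162, 159, 157, 159, 159, 160, 156, 160, 156, 158, 158, 162, 160, 157, 157, 159, 158, 157, 160, 157, 158, 160, 159, 150, 149, 147, 148, 151, 153, 148, 148, 144, 146, 154, 150, 150, 148, 146, 150, 149, 150, 143, 152, 151, 152, 151, 149, 149, 147, 170, 192, 204, 203, 209, 214, 213, 210, 217, 216, 87, 132, 138, 139, 138, 132, 134, 128, 128, 128, 127, 128]
val [161, 161, 164, 167, 160, 162, 161, 160, 164, 161, 162, 163, 160, 164, 162, 159, 158, 161, 158, 158, 159, 159, 160, 157, 156, 160, 158, 156, 157, 155, 157, 158, 158, 154, 158, 157, 158, 155, 159, 162, 156, 162, 154, 150, 152, 147, 150, 149, 150, 147, 148, 149, 153, 149, 147, 151, 149, 149, 147, 148, 147, 150, 150, 151, 149, 150, 149, 147, 172, 190, 203, 203, 210, 217, 210, 210, 216, 216, 77, 132, 132, 127, 126, 128, 126, 122, 122, 125, 122, 120]
```

```bash
python3 -m crank '[[0.68,0,0,0,0],[0.75,0,0,0,0],[0.9,0,0,0,0],[0.9,0,0,0.028,0],[0.9,0,0,0.028,0]]'
python3 look.py | grep -v sat; python3 - <<'E'
from h import *
im=get_image("wrist"); s=get_state(); c=get_calibration("wrist"); print(im[253,240:400].mean(1).astype(int).tolist())
for dx in (-.008,-.004,0):
  p=s["position"]+[dx,0,0]; print(dx,[proj(c,[p[0]+x,p[1],z])[1].round(1) for x,z in((.028,.072),(.028,.022),(0,.106))])
E
```

```text
time: 25.22
position: [0.3676, 0.4178, 0.0416]
tool_rot: [-3.14, 0.084, -0.001]
ft_force: [0.5, 0.3, -0.2]
grip_width: 0.891
grip_force: 0.0
[0.36746356 0.41766651 0.04139782] [-0.31676549 -0.82554003 -0.32889096]
[]
soil top row [273 274 275]
val [156, 151, 154, 152, 152, 153, 153, 152, 157, 149, 148, 149, 152, 151, 153, 148, 150, 154, 151, 149, 151, 153, 151, 150, 151, 149, 152, 153, 154, 151, 150, 150, 152, 151, 148, 150, 151, 148, 149, 151, 145, 146, 152, 152, 151, 151, 152, 153, 148, 151, 152, 152, 151, 149, 151, 150, 154, 150, 147, 151, 154, 148, 151, 152, 153, 150, 149, 151, 153, 152, 152, 155, 150, 149, 149, 155, 150, 148, 150, 152, 152, 150, 153, 163, 184, 199, 198, 196, 202, 199]
val [148, 156, 158, 152, 156, 153, 155, 157, 155, 155, 150, 158, 151, 155, 153, 154, 153, 148, 151, 151, 149, 152, 148, 151, 152, 148, 154, 151, 149, 148, 155, 150, 152, 155, 151, 153, 158, 151, 156, 153, 153, 155, 156, 156, 157, 154, 152, 151, 151, 150, 149, 151, 153, 155, 148, 148, 151, 152, 145, 151, 151, 155, 152, 152, 151, 152, 150, 155, 152, 156, 152, 153, 156, 153, 154, 152, 152, 153, 152, 1
[... 328 characters left out ...]
52, 151, 150, 151, 153, 150, 153, 153, 153, 149, 154, 151, 152, 152, 153, 153, 151, 156, 151, 147, 156, 152, 150, 151, 151, 152, 150, 153, 148, 153, 151, 148, 149, 153, 154, 148, 151, 153, 152, 155, 153, 152, 153, 155, 151, 152, 151, 153, 152, 152, 155, 156, 153, 151, 152, 149, 151, 152, 151, 152, 152, 151, 149, 152, 154, 152, 154, 151, 150, 150, 153, 156, 155, 150, 154, 151, 152, 152, 153, 144, 166, 220, 214, 211, 213, 211, 212, 211, 213, 210, 215, 213, 210, 213, 211, 150, 41, 58, 63, 60, 55, 57, 66, 56]
-0.008 [np.float64(252.3), np.float64(214.6), np.float64(364.2)]
-0.004 [np.float64(243.8), np.float64(208.1), np.float64(355.1)]
0 [np.float64(235.2), np.float64(201.4), np.float64(345.9)]
```

```bash
python3 - <<'E'
from h import *
im=get_image("wrist"); b=im.mean(2); hs=cv2.cvtColor(im,cv2.COLOR_RGB2HSV)
for r in range(185,270,4):
    d=b[r]<178; 
    k=318
    l=k
    while d[l]: l-=1
    e=k
    while d[e]: e+=1
    print(r,l,e, hs[r,l+3:l+12,1].mean().round(0),hs[r,300:340,1].mean().round(1), hs[r,e-12:e-3,1].mean().round(0),hs[r,300:340,0].mean().round(1))
s=get_state();c=get_calibration("wrist")
for dx in(-.012,-.014): print([[proj(c,s["position"]*[1,1,0]+[dx+x,q,z]).round(0).tolist() for q in(.028,-.028)] for x,z in((.028,.072),(.028,.022))], [proj(c,s["position"]*[1,1,0]+[dx+.022,q,0]).round(0).tolist() for q in(.022,-.022)])
E
```

```text
185 239 352 25.0 21.6 24.0 29.9
189 220 352 23.0 22.7 23.0 30.7
193 237 352 24.0 22.8 23.0 30.6
197 237 352 22.0 22.2 20.0 30.5
201 238 352 23.0 22.8 23.0 30.8
205 242 353 23.0 22.0 20.0 29.5
209 242 353 23.0 22.8 23.0 29.7
213 246 353 23.0 22.3 22.0 31.4
217 246 353 22.0 21.8 22.0 31.2
221 250 353 21.0 19.6 21.0 29.0
225 250 360 23.0 11.2 12.0 28.6
229 254 367 24.0 11.6 12.0 29.3
233 254 369 23.0 10.0 10.0 28.0
237 258 370 21.0 9.4 10.0 28.6
241 258 372 19.0 11.4 12.0 33.8
245 259 373 17.0 11.1 11.0 28.1
249 262 375 10.0 11.9 12.0 28.0
253 262 376 11.0 12.0 11.0 27.8
257 260 378 9.0 9.6 8.0 25.6
261 259 379 10.0 9.6 10.0 27.1
265 318 318 22.0 14.7 12.0 29.9
269 318 318 22.0 14.6 10.0 37.0
[[[255.0, 264.0], [383.0, 258.0]], [[271.0, 223.0], [367.0, 219.0]]] [[286.0, 220.0], [353.0, 216.0]]
[[[255.0, 268.0], [383.0, 262.0]], [[271.0, 227.0], [367.0, 222.0]]] [[286.0, 223.0], [353.0, 219.0]]
```

The pot is upright: step row 222 and rim 262 match a standing pot 12.5 mm nearer the robot. I'll regrasp it centred, then carry it to pocket_1.

```bash
python3 -m crank '[[0.95,-0.03,0,0.01,0],[0.95,-0.0625,0,0,0],[0.95,-0.0625,0,0,0],[0.5,-0.0625,0,0,0],[0.5,-0.0625,0,0,0]]' 12; python3 -m crank '[[0.5,0,0,0,0],[0.5,0,0,0.2,0],[0.5,0,0,0.5,0],[0.5,0,0,0.8,0],[0.5,0,0,1,0]]'
python3 look.py | grep -v sat; python3 - <<'E'
from h import *
s=get_state(); c=get_calibration("wrist"); 
for dx in (-.003,0,.003):
  p=s["position"]+[dx,0,-.0414]; print(dx,[proj(c,p+[x,0,z])[1].round(1) for x,z in((.028,.072),(.028,.022),(0,.106))])
E
```

```text
time: 26.0
position: [0.3549, 0.4174, 0.041]
tool_rot: [-3.14, 0.084, -0.0]
ft_force: [0.3, 0.1, -0.3]
grip_width: 0.804
grip_force: 0.0
time: 26.62
position: [0.3551, 0.4179, 0.2439]
tool_rot: [-3.138, 0.084, -0.003]
ft_force: [0.2, 0.6, -1.3]
grip_width: 0.64
grip_force: 12.0
[0.35651674 0.41975925 0.24903688] [0.11714222 1.9372634  2.19688771]
[([304, 319, 31, 16, 336], [319.0, 325.0])]
soil top row [23 24 25]
val [214, 211, 212, 216, 216, 219, 218, 218, 218, 219, 220, 221, 218, 218, 219, 221, 220, 159, 167, 168, 166, 163, 166, 165, 163, 164, 171, 164, 167, 168, 163, 169, 166, 168, 165, 163, 164, 167, 165, 165, 167, 162, 165, 163, 168, 164, 166, 188, 204, 215, 208, 217, 214, 215, 219, 218, 114, 126, 135, 140, 138, 136, 133, 131, 133, 137, 133, 128, 130, 130, 133, 133, 84, 53, 58, 58, 55, 59, 57, 54, 58, 58, 65, 59, 53, 56, 48, 56, 52, 60]
val [228, 225, 224, 224, 223, 220, 220, 216, 218, 220, 218, 217, 218, 220, 220, 220, 221, 154, 162, 168, 164, 170, 165, 166, 163, 170, 167, 163, 167, 165, 163, 165, 165, 167, 166, 167, 168, 165, 165, 164, 164, 164, 165, 164, 161, 166, 161, 187, 202, 214, 211, 214, 212, 217, 220, 213, 117, 120, 131, 130, 133, 129, 134, 130, 130, 121, 125, 128, 129, 134, 119, 73, 65, 69, 67, 65, 68, 67, 68, 72, 73, 73, 67, 65, 51, 54, 52, 55, 57, 59]
-0.003 [np.float64(240.9), np.float64(206.4), np.float64(351.5)]
0 [np.float64(234.4), np.float64(201.4), np.float64(344.5)]
0.003 [np.float64(227.9), np.float64(196.4), np.float64(337.4)]
```

```bash
python3 -m crank '[[0.5,0.2,-0.2,0,0.018],[0.5,0.4,-0.4,0,0.0367],[0.5,0.6,-0.6,0,0.0367],[0.5,0.8,-0.8,0,0.0367],[0.5,1,-1,0,0.0367]]'; python3 -m crank '[[0.5,0.15,-0.2,0,0],[0.5,0.27,-0.335,0,0],[0.5,0.28,-0.335,-0.2,0],[0.5,0.28,-0.335,-0.4,0],[0.5,0.28,-0.335,-0.4,0]]';python3 -m crank '[[0.5,0,0,0,0],[0.5,0,0,0,0]]'; python3 -c "
from bench import *;s=get_state();print(s['position'],s['tool_rot'])"
```

```text
time: 27.3
position: [0.5556, 0.2158, 0.2403]
tool_rot: [3.129, 0.278, -0.001]
ft_force: [0.9, 0.7, -1.6]
grip_width: 0.641
grip_force: 12.0
time: 27.92
position: [0.6077, 0.1493, 0.1564]
tool_rot: [3.128, 0.278, -0.014]
ft_force: [0.4, 0.0, -1.0]
grip_width: 0.644
grip_force: 12.0
time: 28.18
position: [0.612, 0.1509, 0.1634]
tool_rot: [-3.129, -0.278, -0.006]
ft_force: [0.5, 0.9, -1.0]
grip_width: 0.643
grip_force: 12.0
[0.61200869 0.15092181 0.16336051] [-3.1287731  -0.27827455 -0.00590305]
```

```bash
python3 -m crank '[[0.5,0,0,-0.2,0],[0.5,0,0,-0.4,0],[0.5,0,0,-0.5,0],[0.5,0,0,-0.5,0]]'; python3 -m crank '[[0.5,0,0,-0.03,0],[0.5,0,0,-0.06,0],[0.5,0,0,-0.08,0],[0.5,0,0,-0.08,0],[0.5,0,0,-0.08,0]]'; python3 -c "
from bench import *;s=get_state();print(s['position'],s['tool_rot'],s['ft_force'],s['torque'])"
```

```text
time: 28.68
position: [0.6136, 0.1509, 0.0628]
tool_rot: [-3.129, -0.278, -0.009]
ft_force: [3.1, 1.4, -1.4]
grip_width: 0.642
grip_force: 12.0
time: 29.3
position: [0.6155, 0.1512, 0.051]
tool_rot: [-3.128, -0.278, -0.017]
ft_force: [1.2, -1.4, 13.1]
grip_width: 0.645
grip_force: 12.0
[0.61546355 0.15122016 0.05096921] [-3.12845672 -0.27751389 -0.01660286] [ 1.1988746  -1.40996237 13.09794831] [-0.17663734 -0.32686678  0.05534699]
```

Contact of 13 N about 4.6 mm above the floor means the pot is sitting on a wall edge. I'll back off and get a torque baseline to find which side.

```bash
cat > st.py <<'E'
from bench import *
import numpy as np
s=get_state();print(s['position'].round(4),s['tool_rot'].round(3),s['ft_force'].round(2),s['torque'].round(3))
E
python3 st.py; python3 -m crank '[[0.5,0,0,0.08,0],[0.5,0,0,0.08,0],[0.5,0,0,0.08,0]]' >/dev/null; python3 st.py;python3 -m crank '[[0.5,0,0,0,0]]' >/dev/null; python3 st.py
python3 -m crank '[[0.5,0,0,0.2,0],[0.5,0,0,0.2,0],[0.5,0,0,0.2,0],[0.5,0,0,0.2,0]]' >/dev/null; python3 st.py
python3 look.py | grep -v sat; python3 - <<'E'
from h import *
s=get_state(); c=get_calibration("wrist"); ex=np.array([np.cos(.178),np.sin(.178),0])
for dx in (-.003,0,.003,.006):
  p=s["position"]+[0,0,-.0414]; print(dx,[proj(c,p+(x+dx)*ex+[0,0,z])[1].round(1) for x,z in((.028,.072),(.028,.022),(0,.106))])
E
```

```text
[0.6155 0.1512 0.051 ] [-3.128 -0.278 -0.017] [ 1.2  -1.41 13.1 ] [-0.177 -0.327  0.055]
[0.6114 0.1507 0.0614] [-3.129e+00 -2.780e-01 -3.000e-03] [4.55 0.86 0.05] [ 0.163 -0.887 -0.064]
[0.6114 0.1507 0.0611] [-3.129e+00 -2.780e-01 -2.000e-03] [4.1  1.4  0.87] [ 0.238 -0.999 -0.012]
[0.6091 0.1499 0.0989] [ 3.128  0.278 -0.006] [-0.69  0.32 -2.43] [-0.009 -0.003 -0.044]
[0.60941626 0.15002205 0.09921438] [ 0.80042773  0.48813125 -1.78608412]
[([98, 248, 25, 20, 256], [107.0, 257.0]), ([302, 319, 35, 26, 699], [320.0, 330.0])]
soil top row [236 237 238]
val [185, 186, 180, 182, 186, 185, 185, 187, 187, 188, 187, 190, 185, 186, 185, 188, 191, 189, 193, 195, 199, 195, 164, 173, 170, 172, 169, 172, 172, 173, 172, 174, 169, 170, 171, 171, 173, 172, 171, 171, 170, 175, 167, 170, 172, 172, 202, 224, 225, 224, 229, 227, 228, 229, 232, 203, 107, 148, 151, 151, 146, 146, 149, 142, 137, 142, 138, 140, 143, 145, 144, 145, 138, 59, 64, 55, 70, 60, 60, 65, 68, 62, 61, 61, 59, 59, 60, 59, 55, 54]
val [183, 185, 185, 188, 189, 184, 188, 188, 189, 187, 190, 188, 189, 188, 189, 187, 192, 192, 198, 195, 199, 197, 165, 169, 171, 172, 170, 174, 173, 171, 171, 174, 174, 172, 170, 176, 168, 174, 170, 176, 174, 171, 174, 174, 166, 176, 203, 223, 223, 229, 229, 230, 228, 231, 233, 199, 102, 142, 143, 138, 142, 140, 141, 140, 138, 134, 130, 130, 140, 141, 123, 67, 65, 78, 75, 74, 78, 77, 74, 81, 78, 74, 80, 76, 79, 75, 84, 79, 80, 83]
-0.003 [np.float64(242.0), np.float64(206.4), np.float64(353.2)]
0 [np.float64(235.5), np.float64(201.4), np.float64(346.3)]
0.003 [np.float64(229.0), np.float64(196.3), np.float64(339.3)]
0.006 [np.float64(222.3), np.float64(191.2), np.float64(332.1)]
```

The readings point to the near wall: +4 N in x, with the pot tipped about −5° by the step catching. The pocket is therefore about 5 mm further out, which agrees with the handle estimate. I'll shift outward and lower in stages.

```bash
python3 -m crank '[[0.5,0.044,0.008,0,0],[0.5,0.044,0.008,0,0],[0.5,0.044,0.008,-0.1,0],[0.5,0.044,0.008,-0.19,0],[0.5,0.044,0.008,-0.19,0]]' 7 >/dev/null; python3 st.py; python3 -m crank '[[0.5,0,0,-0.03,0],[0.5,0,0,-0.03,0],[0.5,0,0,-0.03,0]]'  >/dev/null; python3 st.py;python3 -m crank '[[0.5,0,0,-0.015,0],[0.5,0,0,-0.03,0],[0.5,0,0,-0.03,0]]'  >/dev/null; python3 st.py
```

```text
[0.6175 0.1513 0.0599] [ 3.128  0.278 -0.008] [-0.15 -0.14 -1.36] [-0.047 -0.018 -0.027]
[0.6197 0.152  0.0573] [3.129e+00 2.780e-01 1.000e-03] [-0.36 -0.32 -2.15] [0.01  0.045 0.022]
[0.6195 0.1519 0.0507] [ 3.129  0.278 -0.   ] [ 0.08  0.06 -1.03] [-0.029 -0.029 -0.018]
```

```bash
python3 -m crank '[[0.5,0,0,-0.012,0],[0.5,0,0,-0.02,0],[0.5,0,0,-0.02,0]]'  >/dev/null; python3 st.py;python3 -m crank '[[0.5,0,0,-0.01,0],[0.5,0,0,-0.015,0],[0.5,0,0,-0.015,0]]'  >/dev/null; python3 st.py
```

```text
[0.6195 0.1519 0.0468] [ 3.129  0.278 -0.   ] [-0.93 -0.02 -0.83] [-0.004 -0.009 -0.026]
[0.6194 0.152  0.0439] [ 3.129  0.278 -0.   ] [-0.38  0.83 -0.97] [-0.016  0.003 -0.015]
```

```bash
python3 -m crank '[[0.5,0,0,-0.01,0],[0.5,0,0,-0.015,0],[0.5,0,0,-0.015,0]]'  >/dev/null; python3 st.py;python3 -m crank '[[0.5,0,0,-0.006,0],[0.5,0,0,-0.008,0],[0.5,0,0,-0.008,0]]'  >/dev/null; python3 st.py
```

```text
[0.6195 0.152  0.0408] [ 3.129  0.278 -0.   ] [ 1.26  0.43 -1.72] [0.054 0.016 0.05 ]
[0.6195 0.152  0.0393] [ 3.129  0.278 -0.   ] [-0.37  0.65 -1.73] [ 0.022  0.076 -0.003]
```

```bash
cat > solve.py <<'E'
from h import *
from scipy.optimize import least_squares
def solve(rc,rr,rs):
    s=get_state(); c=get_calibration("wrist"); g=s["position"]; ex=np.array([np.cos(.178),np.sin(.178),0]); u=np.array([0,0,1.])
    def P(v,x,z):
        t,dx,b=v; X=ex*np.cos(t)+u*np.sin(t); Z=-ex*np.sin(t)+u*np.cos(t); return g+dx*ex+u*b+X*x+Z*z
    r=least_squares(lambda v:[proj(c,P(v,0,.104))[1]-rc,proj(c,P(v,.028,.072))[1]-rr,proj(c,P(v,.028,.022))[1]-rs],[0,0,-.04],x_scale=[.1,.01,.01])
    print("tilt",np.degrees(r.x[0]).round(1),"dx",r.x[1].round(4),"bottom rel TCP",r.x[2].round(4),r.cost, "lowest z",min(P(r.x,-.022,0)[2],P(r.x,.022,0)[2]).round(4))
E
python3 look.py | grep -v sat; python3 - <<'E'
from solve import *
solve(330,226.5,202)
E
```

```text
[0.61950468 0.15197035 0.03937836] [-0.17928918  0.55117031 -1.36362983]
[]
soil top row [285 286 287]
val [133, 126, 122, 123, 135, 132, 129, 134, 136, 134, 136, 134, 128, 122, 121, 130, 139, 132, 139, 135, 135, 136, 137, 134, 130, 133, 128, 129, 130, 128, 127, 128, 125, 133, 142, 139, 144, 150, 168, 182, 181, 182, 184, 186, 183, 185, 182, 180, 183, 179, 183, 184, 179, 166, 153, 191, 206, 203, 201, 201, 203, 200, 202, 202, 203, 205, 200, 204, 203, 205, 202, 200, 201, 205, 203, 204, 201, 205, 202, 201, 206, 204, 201, 205, 204, 200, 204, 203, 204, 204]
val [126, 131, 122, 124, 130, 135, 132, 135, 137, 133, 136, 133, 130, 122, 124, 130, 139, 137, 138, 135, 137, 136, 137, 139, 134, 131, 133, 129, 131, 123, 124, 133, 132, 135, 140, 141, 139, 154, 168, 182, 185, 184, 185, 185, 183, 184, 184, 182, 180, 185, 182, 180, 184, 166, 153, 191, 204, 202, 202, 204, 198, 200, 205, 204, 199, 206, 204, 206, 205, 200, 206, 199, 204, 203, 203, 203, 203, 203, 202, 202, 202, 198, 203, 205, 204, 205, 202, 202, 204, 205]
tilt -4.9 dx -0.0021 bottom rel TCP -0.0389 1.1147551223859162e-25 lowest z -0.0014
```

```bash
python3 - <<'E'
from h import *
im=get_image("wrist").astype(int); s=get_state(); c=get_calibration("wrist"); g=s["position"]+[0,0,.019]
for r in range(196,300,4): print(r, im[r,298:304].mean(0).astype(int), end="; ")
print()
b=im.mean(2)
for r in (240,255,270,280): print(r,b[r,240:400:4].astype(int).tolist())
ex=np.array([np.cos(.178),np.sin(.178),0]);u=np.array([0,0,1.])
for t in (0,10,20,30):
  a=np.radians(t);X=ex*np.cos(a)+u*np.sin(a); Z=-ex*np.sin(a)+u*np.cos(a)
  for h in (.055,.060):
    P=lambda x,z: proj(c,g+X*(x+.002)+Z*(z-h))[1].round(0)
    print(t,h,"rim",P(.028,.072),"step",P(.028,.022),"foot",P(.022,0),"low z",(g+X*(-.02)-Z*h)[2].round(4))
o=np.array([.611,.2055,0]); print("board top row", proj(c,o+ex*.032-np.array([-ex[1],ex[0],0])*.055+u*.078)[1], "pocket floor/board", proj(c,o+ex*.032-np.array([-ex[1],ex[0],0])*.055+u*.005)[1])
E
```

```text
196 [164 143 107]; 200 [164 141 105]; 204 [162 141 103]; 208 [153 134  99]; 212 [154 134  99]; 216 [169 147 108]; 220 [219 192 139]; 224 [221 193 142]; 228 [219 190 139]; 232 [219 189 138]; 236 [209 207 202]; 240 [207 204 197]; 244 [207 206 197]; 248 [207 205 197]; 252 [205 205 197]; 256 [206 205 197]; 260 [205 205 197]; 264 [205 205 198]; 268 [207 206 199]; 272 [204 203 196]; 276 [226 226 221]; 280 [168 165 165]; 284 [205 202 202]; 288 [173 170 172]; 292 [94 96 96]; 296 [101 104 106]; 
240 [194, 196, 194, 206, 194, 196, 198, 201, 202, 201, 203, 208, 203, 204, 204, 202, 199, 204, 201, 202, 205, 202, 203, 203, 201, 203, 205, 202, 202, 202, 203, 201, 200, 202, 203, 188, 192, 244, 238, 238]
255 [182, 55, 52, 54, 204, 204, 203, 204, 204, 202, 200, 205, 204, 202, 204, 204, 202, 203, 199, 201, 203, 203, 203, 204, 205, 207, 203, 204, 201, 203, 202, 201, 206, 201, 202, 201, 94, 67, 60, 238]
270 [47, 52, 64, 206, 205, 203, 201, 202, 201, 201, 203, 200, 202, 203, 206, 206, 207, 203, 203, 203, 204, 203, 202, 199, 202, 204, 203, 203, 205, 204, 204, 202, 203, 200, 203, 204, 204, 66, 68, 62]
280 [55, 55, 51, 224, 228, 227, 227, 228, 228, 229, 229, 228, 227, 228, 140, 172, 154, 228, 228, 230, 235, 137, 151, 145, 118, 229, 229, 229, 228, 228, 226, 227, 228, 230, 230, 228, 229, 211, 64, 63]
0 0.055 rim 236.0 step 201.0 foot 200.0 low z 0.0034
0 0.06 rim 231.0 step 198.0 foot 198.0 low z -0.0016
10 0.055 rim 249.0 step 194.0 foot 188.0 low z 0.0008
10 0.06 rim 242.0 step 191.0 foot 184.0 low z -0.0041
20 0.055 rim 263.0 step 190.0 foot 177.0 low z -0.0001
20 0.06 rim 254.0 step 184.0 foot 172.0 low z -0.0048
30 0.055 rim 279.0 step 188.0 foot 167.0 low z 0.0008
30 0.06 rim 268.0 step 181.0 foot 161.0 low z -0.0035
board top row 231.1653380301603 pocket floor/board 186.43918003582826
```

```bash
python3 - <<'E'
from h import *
im=get_image("wrist"); s=get_state(); c=get_calibration("wrist"); print(s["position"].round(4))
sat=cv2.cvtColor(im,cv2.COLOR_RGB2HSV)[...,1]
pts=[]
for k in range(275,370,8):
    col=sat[215:260,k].astype(int); r=np.nonzero(col>60)[0][-1]+215+.5; p=onz(c,k,r,.078); pts.append(p[:2]); 
pts=np.array(pts); f=np.polyfit(pts[:,1],pts[:,0],1); print("board yaw",-np.degrees(np.arctan(f[0])).round(2),"x at y=.152",np.polyval(f,.152).round(4),"res",np.ptp(pts[:,0]-np.polyval(f,pts[:,1])).round(4))
yaw=-np.arctan(f[0]);ex=np.array([np.cos(yaw),np.sin(yaw)])
# pocket_1 centre: on perpendicular from board 32 mm
q=np.array([np.polyval(f,.152),.152]); print("pt 32mm inside",q-.032*ex, "tool to board perp",(q-s["position"][:2])@ex)
E
```

```text
[0.6195 0.152  0.0394]
board yaw 10.23 x at y=.152 0.6517 res 0.0
pt 32mm inside [0.62019398 0.14631435] tool to board perp 0.03163912482297547
```

```bash
python3 -m crank '[[0.5,0,0,0,0],[0.5,-0.02,0,0.1,0],[0.5,-0.03,0,0.35,0],[0.5,-0.03,0,0.55,0],[0.5,-0.03,0,0.55,0]]' 8 >/dev/null; python3 st.py;  python3 -m crank '[[0.5,0,0,0,0],[0.5,0.08,0,0,0],[0.5,0,0,0,0],[0.5,0,0,0,0]]' 3 >/dev/null; python3 st.py; python3 look.py | grep -v sat
```

```text
[0.6164 0.1531 0.1557] [-3.128 -0.278 -0.015] [-0.05  0.28 -1.  ] [ 0.07  -0.027  0.   ]
[0.6118 0.1519 0.1477] [ 3.129  0.279 -0.006] [ 0.77  0.63 -0.76] [-0.01  -0.013  0.035]
[0.61258593 0.15190291 0.14807619] [ 0.46447864  0.40913462 -1.49435703]
[([149, 222, 18, 16, 205], [157.0, 230.0])]
soil top row [285 286 287]
val [185, 183, 185, 183, 185, 190, 192, 192, 192, 192, 191, 191, 188, 182, 178, 183, 194, 195, 193, 198, 195, 196, 200, 193, 195, 196, 196, 196, 192, 174, 198, 193, 192, 194, 198, 195, 197, 193, 194, 193, 193, 195, 196, 195, 194, 197, 196, 193, 193, 196, 195, 195, 195, 193, 197, 196, 196, 196, 196, 195, 196, 193, 192, 192, 196, 196, 191, 191, 192, 196, 196, 197, 197, 194, 191, 197, 194, 190, 196, 196, 196, 196, 194, 194, 193, 198, 197, 189, 191, 190]
val [182, 184, 185, 186, 183, 191, 191, 195, 194, 194, 191, 190, 186, 185, 184, 183, 199, 194, 197, 191, 197, 198, 198, 195, 200, 194, 194, 197, 194, 173, 200, 195, 194, 196, 196, 197, 191, 195, 196, 191, 193, 194, 195, 196, 194, 196, 199, 196, 197, 195, 197, 198, 193, 198, 194, 196, 195, 194, 196, 195, 197, 197, 198, 193, 195, 193, 195, 192, 193, 195, 193, 195, 196, 194, 194, 192, 195, 193, 197, 194, 193, 194, 193, 195, 190, 195, 195, 198, 194, 193]
```

```bash
python3 -m crank '[[0.5,0,0,0.3,0],[0.5,-0.1,0.1,0.55,0],[0.5,-0.35,0.35,0.6,0],[0.5,-0.6,0.6,0.6,0],[0.5,-0.8,0.85,0.6,0]]' 8 >/dev/null; python3 -m crank '[[0.5,-0.2,0.25,0,0],[0.5,-0.36,0.48,0,0],[0.5,-0.36,0.48,-0.3,0],[0.5,-0.36,0.48,-0.6,0],[0.5,-0.36,0.48,-0.7,0]]' >/dev/null; python3 -m crank '[[0.5,0,0,-0.15,0],[0.5,0,0,-0.15,0]]' >/dev/null; python3 st.py; python3 - <<'E'
from h import *
im=get_image("wrist"); b=im.mean(2).astype(int); sat=cv2.cvtColor(im,cv2.COLOR_RGB2HSV)[...,1]
print(b[180:292,298].tolist()); print(sat[180:292,298].tolist())
E
```

```text
[0.392  0.4021 0.0966] [ 3.126  0.278 -0.007] [-0.18 -0.27 -0.97] [-0.013 -0.034 -0.031]
[207, 211, 207, 209, 208, 210, 208, 206, 208, 210, 212, 210, 207, 211, 215, 201, 166, 167, 172, 174, 170, 168, 170, 172, 171, 174, 171, 173, 170, 149, 175, 172, 171, 168, 173, 171, 170, 172, 170, 170, 172, 170, 170, 169, 170, 174, 173, 172, 171, 172, 169, 174, 168, 173, 171, 169, 171, 169, 169, 171, 169, 169, 170, 170, 170, 171, 170, 169, 174, 170, 169, 173, 172, 171, 171, 171, 172, 171, 171, 169, 169, 169, 169, 169, 169, 171, 168, 170, 171, 170, 170, 164, 169, 165, 171, 187, 194, 202, 143, 129, 145, 154, 162, 169, 185, 197, 218, 233, 193, 46, 69, 79]
[23, 24, 27, 25, 23, 27, 23, 26, 21, 25, 23, 22, 24, 20, 22, 22, 12, 13, 13, 11, 10, 8, 13, 7, 12, 10, 7, 12, 15, 8, 10, 10, 13, 15, 10, 12, 12, 12, 12, 13, 10, 13, 10, 15, 10, 10, 9, 9, 14, 14, 10, 9, 9, 7, 7, 9, 13, 13, 10, 6, 15, 10, 12, 7, 10, 9, 12, 9, 9, 10, 6, 10, 7, 9, 7, 9, 10, 9, 9, 7, 9, 9, 15, 9, 9, 10, 13, 9, 12, 12, 10, 12, 12, 15, 12, 11, 9, 12, 9, 4, 7, 8, 8, 4, 5, 6, 7, 3, 5, 11, 7, 13]
```

```bash
cat > solve2.py <<'E'
from h import *
from scipy.optimize import least_squares
def solve(rf,rs,rr,yaw=.178):
    s=get_state(); c=get_calibration("wrist"); g=s["position"]; ex=np.array([np.cos(yaw),np.sin(yaw),0]); u=np.array([0,0,1.])
    def P(v,x,z):
        t,dx,b=v; X=ex*np.cos(t)+u*np.sin(t); Z=-ex*np.sin(t)+u*np.cos(t); return g+dx*ex+u*b+X*x+Z*z
    r=least_squares(lambda v:[proj(c,P(v,.022,0))[1]-rf,proj(c,P(v,.028,.072))[1]-rr,proj(c,P(v,.028,.022))[1]-rs],[.3,0,-.04],x_scale=[.1,.01,.01])
    t,dx,b=r.x; w=np.array([-dx,.019-b]); x0=w@[np.cos(t),np.sin(t)]; h=w@[-np.sin(t),np.cos(t)]
    print("tilt",np.degrees(t).round(1),"x0",x0.round(4),"h",h.round(4),"cost",r.cost.round(3),"TCP rel low foot z",-(min(P(r.x,-.022,0)[2],P(r.x,.022,0)[2])-g[2]).round(4))
E
python3 - <<'E'
from solve2 import *
solve(195.5,209,275.5); solve(194.5,209,276)
E
```

```text
tilt 19.6 x0 0.0199 h 0.0675 cost 0.0 TCP rel low foot z 0.0586
tilt 22.0 x0 0.0254 h 0.072 cost 0.0 TCP rel low foot z 0.0655
```

```bash
python3 -m crank '[[0.5,0,0,-0.1,0],[0.5,0,0,-0.15,0],[0.5,0,0,-0.15,0]]' 4 >/dev/null; python3 st.py; python3 -m crank '[[0.5,0,0,-0.03,0],[0.5,0,0,-0.05,0],[0.5,0,0,-0.05,0]]' 3 >/dev/null; python3 st.py;  python3 - <<'E'
from h import *
im=get_image("wrist"); b=im.mean(2).astype(int)
print(b[180:292,298].tolist())
E
```

```text
[0.3934 0.4038 0.0695] [ 3.129  0.278 -0.   ] [-0.3   0.17 -2.12] [0.03  0.012 0.073]
[0.3932 0.4036 0.0591] [ 3.129e+00  2.780e-01 -1.000e-03] [ 0.86  0.54 -1.34] [-0.037 -0.006 -0.003]
[153, 150, 153, 151, 152, 153, 153, 150, 151, 153, 152, 150, 156, 151, 155, 161, 178, 177, 172, 176, 174, 170, 178, 177, 173, 176, 174, 174, 174, 155, 174, 175, 172, 174, 173, 180, 179, 173, 173, 175, 173, 177, 176, 172, 173, 174, 174, 176, 174, 176, 174, 175, 175, 173, 177, 177, 173, 173, 175, 174, 173, 176, 172, 177, 172, 174, 177, 173, 174, 170, 176, 173, 174, 172, 172, 176, 175, 173, 176, 177, 172, 174, 175, 174, 174, 175, 176, 178, 172, 173, 178, 175, 173, 172, 178, 187, 196, 210, 173, 129, 153, 160, 170, 172, 191, 206, 191, 179, 147, 54, 76, 85]
```

```bash
for i in 1 2; do :; done; python3 -m crank '[[0.5,0,0,-0.015,0],[0.5,0,0,-0.03,0],[0.5,0,0,-0.03,0]]' >/dev/null; python3 st.py; python3 -m crank '[[0.5,0,0,-0.015,0],[0.5,0,0,-0.03,0],[0.5,0,0,-0.03,0]]' >/dev/null; python3 st.py; python3 - <<'E'
from h import *
im=get_image("wrist"); b=im.mean(2).astype(int)
print(b[180:292,298].tolist())
E
```

```text
[0.3932 0.4036 0.0529] [ 3.129e+00  2.780e-01 -1.000e-03] [-0.02  1.35 -1.71] [-0.003  0.02  -0.003]
[0.3932 0.4036 0.047 ] [ 3.129e+00  2.780e-01 -1.000e-03] [ 0.72  0.09 -2.09] [ 0.008 -0.029 -0.01 ]
[155, 157, 155, 156, 153, 154, 155, 150, 151, 150, 153, 154, 153, 152, 154, 160, 177, 176, 178, 174, 175, 173, 176, 174, 175, 175, 177, 173, 177, 151, 177, 173, 175, 175, 174, 172, 178, 174, 171, 176, 172, 176, 173, 172, 173, 176, 178, 174, 175, 174, 177, 178, 174, 173, 178, 175, 183, 176, 176, 174, 175, 178, 176, 175, 176, 176, 175, 176, 175, 173, 177, 176, 177, 175, 173, 174, 176, 174, 175, 172, 180, 171, 173, 176, 172, 176, 176, 174, 173, 178, 175, 173, 174, 175, 175, 192, 198, 213, 179, 129, 151, 158, 166, 176, 191, 205, 223, 196, 142, 61, 74, 79]
```

```bash
python3 -m crank '[[0.5,0,0,-0.02,0],[0.5,0,0,-0.04,0],[0.5,0,0,-0.04,0]]' >/dev/null; python3 st.py; python3 -m crank '[[0.5,0,0,-0.015,0],[0.5,0,0,-0.03,0],[0.5,0,0,-0.03,0]]' >/dev/null; python3 st.py; python3 - <<'E'
from h import *
im=get_image("wrist"); b=im.mean(2).astype(int)
print(b[185:292,298].tolist(),get_state()["time"])
E
```

```text
[0.3931 0.4035 0.0388] [ 3.129e+00  2.780e-01 -1.000e-03] [-0.18  0.11 -1.06] [ 0.001  0.029 -0.028]
[0.3938 0.404  0.0335] [-3.129e+00 -2.780e-01 -1.000e-03] [ 0.19  0.64 -1.42] [ 0.09  -0.177 -0.045]
[153, 156, 157, 156, 153, 156, 155, 150, 154, 151, 149, 166, 174, 169, 172, 175, 178, 170, 172, 174, 175, 173, 175, 173, 163, 180, 173, 173, 174, 176, 175, 176, 169, 173, 174, 177, 174, 174, 177, 174, 175, 173, 176, 174, 175, 173, 179, 176, 175, 175, 171, 175, 174, 176, 178, 174, 176, 176, 174, 174, 174, 176, 179, 177, 176, 174, 178, 174, 176, 175, 175, 170, 176, 172, 177, 178, 174, 177, 178, 178, 172, 180, 171, 178, 175, 173, 178, 175, 177, 184, 198, 211, 204, 121, 147, 160, 169, 174, 185, 203, 215, 229, 241, 156, 51, 79, 77] 38.5
```

```bash
cat > solve3.py <<'E'
from h import *
from scipy.optimize import least_squares
def solve(rf,rs,rr,yaw=.178):
    s=get_state(); c=get_calibration("wrist"); g=s["position"]; ex=np.array([np.cos(yaw),np.sin(yaw),0]); u=np.array([0,0,1.])
    def P(v,x,z):
        t,dx=v; b=.022*abs(np.sin(t))-g[2]; X=ex*np.cos(t)+u*np.sin(t); Z=-ex*np.sin(t)+u*np.cos(t); return g+dx*ex+u*b+X*x+Z*z
    f=lambda v:[proj(c,P(v,.022,0))[1]-rf,proj(c,P(v,.028,.072))[1]-rr,proj(c,P(v,.028,.022))[1]-rs]
    r=least_squares(f,[.3,0],x_scale=[.1,.01]); t,dx=r.x; b=.022*abs(np.sin(t))-g[2]
    w=np.array([-dx,.019-b]); print("tilt",np.degrees(t).round(1),"x0",(w@[np.cos(t),np.sin(t)]).round(4),"h",(w@[-np.sin(t),np.cos(t)]).round(4),"dx",dx.round(4),"res",np.round(f(r.x),1))
E
python3 - <<'E'
from solve3 import *
solve(195.5,209,275)
E
```

```text
tilt 13.6 x0 0.0029 h 0.0479 dx 0.0085 res [ 1.1  0.4 -1.5]
```

Contact-constrained fit: the pot leans about 14° on its near foot edge and is gripped low (h ≈ 48 mm). It is within its stable range, so I'll release it so that it rocks flat.

```bash
python3 -m crank '[[0.66,0,0,-0.005,0],[0.68,0,0,-0.005,0],[0.72,0,0,-0.005,0],[0.9,0,0,0,0],[0.9,0,0,0.04,0]]' >/dev/null; python3 st.py; python3 -m crank '[[0.95,0,0,0,0]]' >/dev/null; python3 - <<'E'
from solve3 import *
im=get_image("wrist"); cv2.imwrite("pics/r.png",im[...,::-1]); b=im.mean(2).astype(int); sat=cv2.cvtColor(im,cv2.COLOR_RGB2HSV)[...,1]
print(get_state()["position"],b[170:292,298].tolist(),sat[170:292,298].tolist())
E
```

```text
[0.393  0.4035 0.0412] [ 3.128e+00  2.780e-01 -2.000e-03] [-0.6  -0.26  1.  ] [-0.019  0.005 -0.028]
[0.39376023 0.40418536 0.04198853] [159, 157, 157, 158, 155, 157, 155, 154, 157, 157, 156, 156, 158, 159, 156, 157, 159, 156, 157, 155, 158, 157, 160, 154, 160, 157, 161, 156, 158, 159, 162, 160, 158, 158, 157, 157, 158, 161, 159, 159, 157, 159, 162, 189, 207, 207, 166, 155, 153, 168, 167, 170, 172, 166, 164, 161, 128, 125, 122, 126, 120, 122, 123, 125, 123, 87, 60, 64, 74, 66, 68, 72, 68, 74, 69, 75, 67, 73, 75, 77, 74, 72, 77, 76, 72, 76, 70, 76, 76, 72, 74, 78, 77, 74, 76, 82, 77, 66, 60, 58, 54, 53, 47, 61, 61, 55, 56, 60, 60, 55, 61, 59, 57, 53, 57, 57, 70, 77, 74, 69, 71, 75] [20, 22, 22, 17, 16, 20, 18, 21, 20, 23, 19, 24, 22, 20, 24, 17, 11, 13, 16, 13, 13, 11, 14, 7, 9, 11, 9, 16, 16, 19, 9, 14, 10, 11, 11, 13, 10, 11, 11, 8, 11, 9, 17, 13, 11, 10, 8, 6, 5, 7, 5, 4, 3, 3, 12, 11, 97, 156, 153, 142, 146, 142, 144, 145, 150, 101, 96, 101, 90, 108, 106, 100, 108, 97, 105, 111, 122, 100, 101, 108, 104, 116, 106, 113, 122, 111, 130, 113, 115, 117, 113, 115, 122, 114, 120, 116, 115, 120, 112, 99, 104, 100, 105, 81, 95, 108, 111, 96, 100, 121, 102, 87, 100, 106, 98, 68, 94, 119, 96, 11, 17, 13]
```

Standing upright again, with rim 212.5 and step 186 matching dx = +10 mm. Regrasping.

```bash
python3 -m crank '[[0.98,0.049,0.009,0,0],[0.98,0.049,0.009,0,0],[0.6,0.049,0.009,0,0],[0.5,0.049,0.009,0,0],[0.5,0.049,0.009,0,0]]' 15 >/dev/null; python3 st.py; python3 -m crank '[[0.5,0,0,0,0],[0.5,0,0,0.2,0],[0.5,0,0,0.5,0],[0.5,0,0,0.8,0],[0.5,0,0,1,0]]'; python3 - <<'E'
from h import *
s=get_state();c=get_calibration("wrist");im=get_image("wrist"); b=im.mean(2).astype(int); sat=cv2.cvtColor(im,cv2.COLOR_RGB2HSV)[...,1]
print(b[180:262,298].tolist(),sat[180:262,298].tolist()); ex=np.array([np.cos(.178),np.sin(.178),0])
for dx in (-.003,0,.003,.006):
  p=s["position"]+[0,0,-.042]; print(dx,[proj(c,p+(x+dx)*ex+[0,0,z])[1].round(1) for x,z in((.028,.072),(.028,.022),(0,.106))])
E
```

```text
[0.403  0.4056 0.0413] [ 3.129  0.278 -0.   ] [-0.34 -0.33  0.03] [ 0.052  0.018 -0.005]
time: 40.55
position: [0.4034, 0.4062, 0.2443]
tool_rot: [-3.128, -0.278, -0.004]
ft_force: [0.3, 0.1, -1.7]
grip_width: 0.644
grip_force: 15.0
[229, 231, 229, 230, 230, 227, 229, 230, 228, 229, 230, 228, 228, 228, 228, 228, 227, 229, 230, 231, 200, 166, 169, 167, 173, 170, 167, 168, 170, 171, 168, 170, 170, 173, 168, 171, 172, 172, 172, 168, 171, 172, 171, 167, 170, 171, 171, 171, 169, 173, 165, 170, 168, 183, 203, 223, 209, 138, 164, 180, 185, 189, 191, 186, 185, 182, 174, 147, 129, 132, 133, 132, 137, 130, 135, 126, 60, 64, 67, 69, 75, 71] [13, 15, 13, 14, 14, 15, 14, 15, 15, 14, 14, 15, 14, 15, 14, 14, 15, 13, 14, 14, 20, 11, 15, 12, 14, 4, 11, 8, 10, 7, 13, 12, 9, 7, 15, 10, 14, 12, 10, 10, 10, 13, 13, 11, 12, 14, 17, 6, 12, 7, 11, 9, 9, 14, 11, 10, 8, 11, 8, 6, 4, 5, 8, 1, 3, 3, 7, 66, 152, 149, 141, 142, 140, 144, 148, 147, 118, 104, 106, 114, 101, 107]
-0.003 [np.float64(240.9), np.float64(206.2), np.float64(351.2)]
0 [np.float64(234.5), np.float64(201.2), np.float64(344.2)]
0.003 [np.float64(227.9), np.float64(196.2), np.float64(337.2)]
0.006 [np.float64(221.3), np.float64(191.1), np.float64(330.0)]
```

```bash
python3 -m crank '[[0.5,0.15,-0.18,0,0],[0.5,0.35,-0.4,0,0],[0.5,0.55,-0.65,0,0],[0.5,0.75,-0.88,0,0],[0.5,0.85,-1,0,0]]' >/dev/null; python3 -m crank '[[0.5,0.15,-0.17,0,0],[0.5,0.228,-0.265,0,0],[0.5,0.228,-0.265,-0.2,0],[0.5,0.228,-0.265,-0.5,0],[0.5,0.228,-0.265,-0.5,0]]' >/dev/null;python3 -m crank '[[0.5,0,0,0,0],[0.5,0,0,0,0]]'; python3 st.py;python3 st.py; python3 - <<'E'
from h import *
im=get_image("wrist"); s=get_state(); c=get_calibration("wrist")
sat=cv2.cvtColor(im,cv2.COLOR_RGB2HSV)[...,1].astype(int)
o=np.array([.619,.152]);ex=np.array([np.cos(.178),np.sin(.178)]);ey=np.array([-ex[1],ex[0]])
# board front edge predicted, left/right of the pot (crate y offset +-45 mm)
for q in (-.045,.045,.09):
    p=o+.032*ex+q*ey; u,v=proj(c,[*p,.078]); k=int(round(u)); r0=int(v)
    print(q,u.round(1),v.round(1),im[r0-12:r0+13,k].mean(1).astype(int).tolist(),sat[r0-12:r0+13,k].tolist())
E
```

```text
time: 42.1
position: [0.6207, 0.1536, 0.1448]
tool_rot: [-3.128, -0.279, -0.008]
ft_force: [-0.2, 0.1, -1.7]
grip_width: 0.643
grip_force: 15.0
[0.6207 0.1536 0.1448] [-3.128 -0.279 -0.008] [-0.18  0.07 -1.67] [-0.035 -0.016  0.047]
[0.6207 0.1536 0.1448] [-3.128 -0.279 -0.008] [-0.18  0.07 -1.67] [-0.035 -0.016  0.047]
-0.045 385.1 179.6 [130, 141, 140, 149, 186, 190, 191, 179, 182, 186, 182, 183, 169, 165, 219, 234, 231, 231, 231, 231, 232, 232, 231, 233, 233] [90, 95, 90, 96, 96, 90, 91, 96, 95, 89, 94, 92, 93, 98, 79, 58, 60, 60, 61, 61, 58, 57, 60, 56, 56]
0.045 258.1 179.5 [124, 131, 138, 147, 178, 184, 183, 183, 174, 177, 180, 176, 172, 152, 164, 188, 182, 188, 184, 186, 183, 186, 186, 186, 190] [90, 88, 90, 96, 95, 90, 96, 95, 100, 98, 96, 96, 92, 93, 99, 94, 96, 90, 94, 93, 98, 97, 98, 94, 91]
0.09 194.6 179.4 [125, 130, 138, 144, 184, 210, 226, 226, 226, 227, 228, 227, 228, 224, 160, 180, 179, 179, 177, 177, 182, 179, 175, 177, 182] [91, 90, 89, 98, 96, 86, 71, 69, 68, 67, 65, 68, 70, 78, 26, 11, 17, 17, 13, 14, 14, 15, 17, 18, 18]
```

```bash
python3 -m crank '[[0.5,-0.012,-0.007,0,0],[0.5,-0.012,-0.007,-0.15,0],[0.5,-0.012,-0.007,-0.27,0],[0.5,-0.012,-0.007,-0.27,0],[0.5,-0.012,-0.007,-0.27,0]]' >/dev/null; python3 st.py; python3 -m crank '[[0.5,0,0,-0.07,0],[0.5,0,0,-0.13,0],[0.5,0,0,-0.13,0],[0.5,0,0,-0.13,0]]' >/dev/null; python3 st.py
```

```text
[0.6172 0.1514 0.0887] [-3.129e+00 -2.780e-01 -3.000e-03] [-0.36  0.12 -1.59] [ 0.052 -0.032  0.067]
[0.6164 0.1512 0.0612] [ 3.129  0.278 -0.   ] [-0.58  0.83 -1.1 ] [-0.02  -0.023  0.021]
```

```bash
python3 -m crank '[[0.5,0.008,0.002,0,0],[0.5,0.008,0.002,-0.03,0],[0.5,0.008,0.002,-0.04,0],[0.5,0.008,0.002,-0.04,0]]' >/dev/null; python3 st.py; python3 -m crank '[[0.5,0,0,-0.01,0],[0.5,0,0,-0.015,0],[0.5,0,0,-0.015,0]]' >/dev/null; python3 st.py
```

```text
[0.6177 0.1515 0.0529] [ 3.129e+00  2.780e-01 -1.000e-03] [ 0.15  0.5  -1.48] [ 0.024 -0.004  0.029]
[0.6179 0.1516 0.0502] [ 3.129  0.278 -0.   ] [ 0.09 -0.04 -0.73] [ 0.004  0.054 -0.009]
```

```bash
python3 -m crank '[[0.5,0,0,-0.008,0],[0.5,0,0,-0.012,0],[0.5,0,0,-0.012,0]]' >/dev/null; python3 st.py; python3 -m crank '[[0.5,0,0,-0.006,0],[0.5,0,0,-0.009,0],[0.5,0,0,-0.009,0]]' >/dev/null; python3 st.py
```

```text
[0.6179 0.1516 0.0478] [ 3.129  0.278 -0.   ] [-0.27  0.23 -2.26] [-0.026 -0.002  0.012]
[0.618  0.1516 0.0463] [3.129 0.278 0.   ] [-0.84  0.15 -1.14] [-0.048  0.133 -0.002]
```

```bash
python3 -m crank '[[0.68,0,0,-0.003,0],[0.75,0,0,-0.003,0],[0.85,0,0,-0.003,0],[0.85,0,0,0.1,0],[0.85,0,0,0.4,0]]' >/dev/null; python3 -m crank '[[0.6,-0.2,0,0.3,0],[0.5,-0.4,0.1,0.6,0],[0.4,-0.4,0.2,0.8,0],[0.4,-0.4,0.2,0.8,0],[0.4,-0.4,0.2,0.8,0]]' ; python3 - <<'E'
from h import *
im=get_image("wrist"); c=get_calibration("wrist"); s=get_state(); print(s["position"])
cv2.imwrite("pics/p2.png",im[...,::-1])
hsv=cv2.cvtColor(im,cv2.COLOR_RGB2HSV)
y=cv2.inRange(hsv,(24,150,130),(34,255,255)); n,_,st,ce=cv2.connectedComponentsWithStats(y)
for i in range(1,n):
    if st[i][4]>25: print("yellow",st[i][4],ce[i].round(1),onz(c,*ce[i],.110).round(4))
r=cv2.inRange(hsv,(0,170,60),(6,255,255))|cv2.inRange(hsv,(174,170,60),(180,255,255))
n,lab,st,ce=cv2.connectedComponentsWithStats(r); i=1+np.argmax(st[1:,4]); print("red",st[i],ce[i])
m=(lab==i)
xs=np.arange(st[i][0],st[i][0]+st[i][2],6)
for k in xs: 
    q=np.nonzero(m[:,k])[0]; print(k,q.min(),q.max(),len(q),end=" | ")
E
```

```text
time: 46.15
position: [0.5381, 0.1915, 0.2872]
tool_rot: [3.129, 0.278, 0.003]
ft_force: [0.5, 0.3, -0.5]
grip_width: 0.422
grip_force: 0.0
[0.53789791 0.19076328 0.28583176]
yellow 45 [372.3 113.2] [0.6178 0.1523 0.11  ]
yellow 95 [264.5 118.7] [0.5938 0.2566 0.11  ]
red [200 186 110   8 813] [257.96801968 189.55596556]
200 186 188 2 | 206 187 193 7 | 212 186 193 4 | 218 186 193 5 | 224 186 193 8 | 230 186 193 7 | 236 186 193 8 | 242 186 193 8 | 248 186 193 8 | 254 186 193 8 | 260 186 193 8 | 266 186 193 8 | 272 186 193 8 | 278 186 193 8 | 284 186 193 8 | 290 186 193 8 | 296 186 193 8 | 302 186 193 8 | 308 186 193 8 |
```

```bash
python3 - <<'E'
from h import *
im=cv2.imread("pics/p2.png")[...,::-1]; c=get_calibration("wrist")
for r in range(176,236,3): print(r,[tuple(int(a) for a in im[r,k]) for k in (306,318,326,334,350)])
h=np.array([.5138,.1891]);ex=np.array([np.cos(.178),np.sin(.178)]);ey=np.array([-ex[1],ex[0]])
for z in (.126,.07):print(z,[proj(c,[*(h+.009*(a*ex+b*ey)),z]).round(0).tolist() for a,b in((1,1),(1,-1),(-1,-1),(-1,1))])
hsv=cv2.cvtColor(np.ascontiguousarray(im),cv2.COLOR_RGB2HSV)
m=(cv2.inRange(hsv,(0,130,40),(8,255,255))|cv2.inRange(hsv,(172,130,40),(180,255,255)))>0
for r in range(183,240,4): q=np.nonzero(m[r,290:360])[0]; print(r,(q.min()+290,q.max()+290,len(q)) if len(q) else None,end=" ")
print("\nrow186 at z.07",onz(c,258,186,.07),onz(c,258,193.5,.07))
E
```

```text
176 [(255, 253, 187), (218, 185, 135), (214, 181, 126), (217, 186, 133), (208, 180, 128)]
179 [(85, 70, 56), (80, 66, 53), (79, 68, 56), (76, 64, 50), (76, 65, 57)]
182 [(91, 80, 70), (87, 67, 55), (79, 68, 56), (80, 70, 60), (80, 72, 64)]
185 [(151, 67, 53), (133, 68, 53), (150, 69, 60), (143, 63, 52), (150, 67, 56)]
188 [(220, 73, 54), (137, 69, 56), (166, 73, 59), (171, 70, 56), (171, 72, 57)]
191 [(225, 78, 64), (132, 67, 50), (152, 64, 56), (163, 61, 53), (164, 66, 53)]
194 [(240, 171, 126), (129, 64, 47), (147, 94, 70), (171, 123, 90), (162, 121, 88)]
197 [(250, 237, 179), (168, 69, 54), (152, 103, 76), (209, 180, 132), (210, 178, 131)]
200 [(251, 236, 175), (166, 67, 55), (156, 104, 78), (211, 182, 129), (202, 173, 125)]
203 [(230, 231, 220), (164, 69, 53), (144, 102, 91), (164, 166, 151), (168, 165, 153)]
206 [(234, 234, 220), (165, 69, 55), (142, 101, 91), (168, 163, 150), (170, 164, 149)]
209 [(229, 229, 215), (166, 66, 55), (142, 127, 113), (161, 161, 147), (169, 171, 150)]
212 [(228, 226, 212), (180, 179, 162), (166, 164, 147), (158, 157, 141), (167, 166, 154)]
215 [(232,
[... 491 characters left out ...]
48), (166, 162, 147), (165, 166, 151)]
233 [(178, 176, 160), (163, 159, 147), (164, 159, 143), (165, 163, 147), (163, 164, 149)]
0.126 [[308.0, 202.0], [326.0, 202.0], [326.0, 219.0], [309.0, 219.0]]
0.07 [[310.0, 188.0], [325.0, 188.0], [325.0, 203.0], [310.0, 203.0]]
183 (np.int64(312), np.int64(324), 13) 187 (np.int64(290), np.int64(359), 70) 191 (np.int64(290), np.int64(359), 70) 195 (np.int64(310), np.int64(325), 16) 199 (np.int64(310), np.int64(325), 16) 203 (np.int64(310), np.int64(325), 16) 207 (np.int64(310), np.int64(325), 16) 211 None 215 None 219 None 223 None 227 None 231 None 235 None 239 None 
row186 at z.07 [0.51294849 0.26034022 0.07      ] [0.50381757 0.25922161 0.07      ]
```

Both crowns project to upright positions, (0.618,0.152) and (0.594,0.257). The handle top is at (317.5,202), which puts its axis at about (0.521,0.1905). I'll push it from behind with closed fingers.

```bash
python3 -m crank '[[0,-0.255,-0.033,0,0],[0,-0.255,-0.033,-0.2,0],[0,-0.255,-0.033,-0.5,0],[0,-0.255,-0.033,-0.8,0],[0,-0.255,-0.033,-0.95,0]]' 10 >/dev/null; python3 -m crank '[[0,0,0,0,0],[0,0,0,0,0]]' ; python3 st.py
```

```text
time: 47.08
position: [0.4877, 0.1849, 0.0969]
tool_rot: [-3.129, -0.277, -0.001]
ft_force: [0.1, -0.2, 1.0]
grip_width: 0.004
grip_force: 0.0
[0.4877 0.1849 0.0969] [-3.129e+00 -2.770e-01 -1.000e-03] [ 0.11 -0.17  1.03] [ 0.012 -0.001  0.   ]
```

```bash
python3 -m crank '[[0,0.05,0.009,0,0],[0,0.1,0.018,0,0],[0,0.15,0.027,0,0],[0,0.2,0.035,0,0],[0,0.23,0.041,0,0]]' >/dev/null; python3 st.py;  python3 -m crank '[[0,0.02,0.0035,0,0],[0,0.035,0.006,0,0]]' >/dev/null; python3 st.py; python3 -m crank '[[0,0.015,0.0025,0,0],[0,0.02,0.0035,0,0]]' >/dev/null; python3 st.py
```

```text
[0.5336 0.1934 0.0961] [-3.129 -0.278  0.   ] [-2.24 -0.09  2.19] [-0.105  0.599  0.013]
[0.54   0.1946 0.096 ] [-3.129e+00 -2.780e-01  1.000e-03] [-3.79  0.32  1.7 ] [ 0.022  0.546 -0.015]
[0.5439 0.1952 0.096 ] [-3.129 -0.278  0.   ] [-2.91  0.53  0.82] [0.086 0.495 0.011]
```

```bash
python3 -m crank '[[0,0.01,0.002,0,0],[0,0.02,0.0035,0,0],[0,0.02,0.0035,0,0]]' >/dev/null; python3 st.py;  python3 -m crank '[[0,0.01,0.002,0,0],[0,0.02,0.0035,0,0],[0,0.02,0.0035,0,0]]' >/dev/null; python3 st.py;python3 -m crank '[[0,0.01,0.002,0,0],[0,0.01,0.002,0,0]]' >/dev/null; python3 st.py
```

```text
[0.548 0.196 0.096] [-3.129 -0.278  0.   ] [-4.05  1.23 -0.18] [0.132 0.709 0.008]
[0.5517 0.1966 0.096 ] [ 3.129e+00  2.780e-01 -1.000e-03] [-4.41  0.9   1.63] [0.13  0.988 0.01 ]
[0.5523 0.1967 0.096 ] [ 3.128  0.278 -0.006] [-9.    0.43  4.64] [-0.101  1.799 -0.037]
```

```bash
python3 -m crank '[[0,0.006,0.001,0,0],[0,0.01,0.002,0,0],[0,0.01,0.002,0,0]]' >/dev/null; python3 st.py; python3 - <<'E'
from h import *
im=get_image("wrist"); c=get_calibration("wrist"); hsv=cv2.cvtColor(im,cv2.COLOR_RGB2HSV)
y=cv2.inRange(hsv,(22,120,110),(36,255,255)); n,_,st,ce=cv2.connectedComponentsWithStats(y)
for i in range(1,n):
    if st[i][4]>25: print("yellow",st[i][4],ce[i].round(1),onz(c,*ce[i],.110).round(4))
m=(cv2.inRange(hsv,(0,130,40),(8,255,255))|cv2.inRange(hsv,(172,130,40),(180,255,255)))
n,_,st,ce=cv2.connectedComponentsWithStats(m)
for i in range(1,n):
    if st[i][4]>60: print("red",st[i],ce[i].round(0))
im=get_image("side");cv2.imwrite("pics/s2.png",im[...,::-1])
E
```

```text
[0.5523 0.1967 0.096 ] [ 3.127  0.278 -0.012] [-14.52  -2.6    8.96] [-0.408  2.968 -0.034]
yellow 548 [204.9 152.6] [0.6032 0.2581 0.11  ]
yellow 530 [441.5 152.2] [0.6221 0.1546 0.11  ]
yellow 49 [403.8 357.8] [0.5097 0.1423 0.11  ]
yellow 31 [260.7 359.1] [0.4949 0.2196 0.11  ]
yellow 27 [186.  359.7] [0.4871 0.2599 0.11  ]
red [   86   193   470    73 10771] [322. 213.]
```

Both pots moved back in line (0.603,0.258)/(0.622,0.155) at the crate's yaw, and force is 14.5 N with no further motion, so both are pressed on the board. Backing off, then checking.

```bash
python3 -m crank '[[0,-0.05,-0.009,0,0],[0,-0.2,-0.035,0,0],[0,-0.25,-0.044,0.3,0],[0,-0.25,-0.044,0.8,0],[0,-0.25,-0.044,0.95,0]]' >/dev/null; python3 -m crank '[[0,0,0,0,0],[0,0,0,0,0]]'; python3 - <<'E'
from h import *
im=get_image("wrist"); c=get_calibration("wrist"); hsv=cv2.cvtColor(im,cv2.COLOR_RGB2HSV)
y=cv2.inRange(hsv,(24,150,130),(34,255,255)); n,_,st,ce=cv2.connectedComponentsWithStats(y)
for i in range(1,n):
    if st[i][4]>25: print("yellow",st[i][4],ce[i].round(1),onz(c,*ce[i],.110).round(4))
m=(cv2.inRange(hsv,(0,130,40),(8,255,255))|cv2.inRange(hsv,(172,130,40),(180,255,255)))>0
for k in (280,300,310,318,326,340): q=np.nonzero(m[:,k])[0]; print(k,(q.min(),q.max()) if len(q) else 0)
for b in (.052,.056,.060):
    ex=np.array([np.cos(.178),np.sin(.178)]); h=np.array([.6083,.2061])+(-.096+b)*ex
    print(b,[proj(c,[*(h+a*.009*ex),.126]).round(1).tolist() for a in(1,-1)])
E
```

```text
time: 50.55
position: [0.5067, 0.1881, 0.2811]
tool_rot: [3.129, 0.277, 0.003]
ft_force: [0.9, -0.2, 0.1]
grip_width: 0.005
grip_force: 0.0
yellow 113 [263.5  76.4] [0.6005 0.2587 0.11  ]
yellow 70 [377.3  75.3] [0.6203 0.1535 0.11  ]
yellow 27 [521.  266.7] [ 0.4535 -0.0508  0.11  ]
280 (np.int64(113), np.int64(123))
300 (np.int64(112), np.int64(122))
310 (np.int64(112), np.int64(122))
318 (np.int64(110), np.int64(129))
326 (np.int64(110), np.int64(129))
340 (np.int64(112), np.int64(122))
0.052 [[320.0, 117.3], [320.0, 137.1]]
0.056 [[320.0, 112.9], [320.0, 132.7]]
0.06 [[320.0, 108.4], [320.0, 128.4]]
```

Handle rear edge at row 129.5 puts the bar at about 59 mm, against 60 mm with both pots on the board. Handing in.

```bash
python3 -c "
from bench import *
print(close_job())"
```

```text
the job is handed in; nothing more can be done
None
```

I put both cacti upright in the pockets, one in each, slid the bar shut against them (about 59 mm from open by the camera) and handed the job in at about 51 s; no verdict came back, and I didn't re-measure the succulent, spray bottle or clay pot, though I never deliberately touched them.

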